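Seal a filter cassette in the bench locking pliers

TASK

Slide the cream filter cassette, lid end first, into the mouth of the bench-mounted locking pliers until it rests against the brass stop, gently. Then press the blue handle down until it goes over centre and locks by itself on the cassette, which drives the teal lid home, without forcing the handle. Then press the red release lever so that the handle springs open, let go of everything, and leave the sealed cassette lying in the open jaws; do not disturb the other things on the bench.

Things in the scene. Friction and masses are not known exactly. Their poses are not given: they have to be found in the camera images.
- clamp: Locking pliers fixed to the bench: steel base, teal cheeks, steel jaw, blue handle, mouth open to -x. Origin on the bench right under the jaw's round rubber pad; x points into the mouth, from the open front through the jaw towards the handle; z up. Steel bed 10 mm thick: a tongue 36 mm wide from x -120 to -35 mm, then a plate 90 mm wide to x 200. The brass stop's face is at x 28.
- mouth (a point): Front of the two guide rails on the bed's top face, midway: x -49, z 10 in the pliers' frame, same axes. The rails are flared, 65 mm apart here, narrowing to 49 mm at 17 mm further in; 14 mm high. With the handle open the pad hangs 40 mm above the bed, about 46 mm beyond this point; the jaw's tip is 40 mm beyond this point, at most 110 mm above the bench.
- depth_stop: Brass stop at the end of the bed, 36 mm wide, 20 mm high, fixed to the pliers. Origin at the bottom middle of the face that the cassette meets; x as the pliers' x. Pushing the cassette against it with more than 40 N is ramming.
- handle_pin (a point): Pin about which the handle swings, x 45, z 112 in the pliers' frame, same axes; the teal cheeks around it (48 mm wide, x 32 to 92) are 124 mm high. The blue grip, 24 mm wide and 16 mm thick, runs from 45 to 140 mm from the pin; its middle line passes through the pin. More than 30 N on the handle is forcing it.
- handle (a joint): Handle linkage, rad: 0 open (raised, held by a light spring), 0.70 dead centre, 0.83 locked at its stop. The grip's slope above level is 0.85 minus this, but it sits on a serrated hub up to 0.20 rad steeper or 0.15 flatter, unknown each time: see or feel it. At 110 mm from the pin it takes about 2 N, with a cassette 6 to 12 N before dead centre; past about 0.75 it snaps to its stop by itself.
- release_tab (a point): Top middle of the red tab of the release lever, just beyond the handle's end: 36 mm long (x), 32 mm wide, at rest at x 225, 89.5 mm above the bench. The lever's pin is 80 mm nearer to the mouth, 82 mm above the bench.
- release (a joint): Angle of the release lever, rad: 0 at rest (a weak spring returns it), 0.30 end stop; pressing the tab down raises it. After about 0.04 rad of free play its nose meets the handle link and by about 0.13 to 0.2 tips the locked handle back over centre; it then flies open. Takes 4 to 10 N on the tab; more than 40 N is forcing it.
- cassette_mid (a point): Centre of the loose cream cassette's base, half-way up (11 mm above its underside). The base is 120 mm long (its x), 22 mm high; the tail half (x -60 to -8) is 36 mm wide, the nose half (x -10 to 60) 44 mm wide. x points to the nose, the lid end. Mass about 0.14 kg. The teal lid, 56 x 40 mm, is centred at x 27; it stands 4 mm proud, with its top 34 mm above the cassette's underside (30 mm when home).
- cassette_nose (a point): Middle of the cassette's nose face, 11 mm above its underside, 60 mm from the centre.
- lid (a joint): How far the lid has been pressed into the cassette, m: 0 to 0.001 at the start, 0.004 home. It slides stiffly (about 25 N) and stays where it is pushed.
- done_cassette_mid (a point): Bystander: another cream cassette without a lid, 120 x 44 x 22 mm; centre.
- orange_bottle: Bystander: orange bottle, 68 mm across, 150 mm high; origin under its foot.
- beaker: Bystander: glass beaker, 68 mm across, 80 mm high; origin under its foot.
- lid_tray: Bystander: white tray 100 x 80 x 30 mm with a spare teal lid; origin under its middle.
- amber_jar: Bystander: amber jar, 64 mm across, 85 mm high; origin under its foot.
- spatula: Bystander: spatula 160 mm long lying flat; origin under its middle.
- weigh_dish: Bystander: white dish 80 mm across, 20 mm high; origin under its foot.
Mind the look-alikes: they are no part of the job. What is shaped like the part that bears cassette_mid but black or purple is not meant.

How it is judged:
On the way, in this order (a step that is already met when the one before it is completed fails the run):
1. the cassette lies on the bed between the rails with its nose against the brass stop (within 3.5 mm), handle still open (x of cassette_nose in the frame of clamp between 0.0245 and 0.031 m and y of cassette_nose in the frame of clamp between -0.006 and 0.006 m and z of cassette_nose in the frame of clamp below 0.026 m and angle between cassette_mid's own z axis and vertical below 0.08 rad and value of joint handle below 0.2 rad), for 0.2 s.
2. the handle is over centre and locked without being held, the jaw bears on the cassette and the lid is home (value of joint handle above 0.79 rad and contact force between each of the fingers, the arm and handle below 0.5 N and contact force between jaw and cassette above 15 N and value of joint lid above 0.0034 m), for 0.2 s.
3. the release lever is pressed while the handle is locked (value of joint release above 0.03 rad and value of joint handle above 0.6 rad and contact force between each of the fingers, the arm and handle below 0.5 N).
4. the handle has sprung open (value of joint handle below 0.2 rad), for 0.1 s.
At the end, for the whole second after the job is handed in: The cassette lies still on the pliers' bed, flat between the rails, its nose within 3.5 mm of the brass stop, its lid home (pressed in at least 3.4 mm); the handle is open (below 0.1 rad), the release lever is back at rest (below 0.03 rad) and the jaw bears on nothing (x of cassette_nose in the frame of clamp between 0.0245 and 0.031 m and y of cassette_nose in the frame of clamp between -0.006 and 0.006 m and z of cassette_nose in the frame of clamp below 0.026 m and angle between cassette_mid's own z axis and vertical below 0.08 rad and linear speed of cassette below 0.01 m/s and value of joint lid above 0.0034 m and value of joint handle below 0.1 rad and value of joint release below 0.03 rad and contact force between jaw and cassette below 0.5 N); the robot touches nothing.
It fails at once if the handle is forced (more than 30 N) (contact force between any of the fingers, the arm and handle above 30 N).
It fails at once if the release lever is forced (more than 40 N) (contact force between any of the fingers, the arm and release above 40 N).
It fails at once if the cassette is rammed against the stop (more than 40 N with the handle open) (contact force between cassette and depth_stop above 40 N and value of joint handle below 0.2 rad).
It fails at once if another thing on the bench is moved (more than 20 mm) (distance of any of done_cassette_mid, orange_bottle, beaker, lid_tray, amber_jar, spatula, weigh_dish from where it was at the start of the episode above 0.02 m).
It also fails if it takes over 69 s, if anything falls off the work surface, if the arm or the gripper's body presses on something with over 40 N, if the wrist force passes 120 N, or if a joint passes its speed limit or range.

ROBOT

A 6-joint arm with a two-finger parallel gripper is mounted at the origin on the work surface. World frame = base frame: x ahead of the robot, y to its left, z up, the work surface at z = 0. Lengths are in m, angles in rad, forces in N, time in s.
With the tool pointing down it reaches from about 0.375 to 0.9 m from the base axis. Payload 3.1 kg.
Tool frame: the origin (TCP) lies at the very end of the fingers, on their centre line; the grasp point (between the pads) lies 19 mm behind it; z points along the fingers, y is the direction in which the jaws open and shut (so a half turn about z gives the same grasp; the last joint's range is limited). The gripper opens to 87 mm and grips with 3 to 60 N. Pads are 19 mm wide; open, the fingers measure 117 mm over their backs; the gripper's body (75 mm by 190 mm) begins 51 mm behind the grasp point.
Start: joints at [-1.454, 0.527, 1.433, -0, 1.181, -0.178], TCP at [0.182, -0.598, 0.192] pointing down, gripper open.
Joint ranges: [-3.08, 3.08], [-0.75, 2.2], [0.22, 2.44], [-1.43, 4.57], [0, 2.65], [-2.85, 2.85]. Speed limits (rad/s): [2.79, 2.79, 3.14, 3.14, 3.14, 3.14].

INTERFACE

Orientations are given as a unit quaternion [x, y, z, w].
In Python, from rig import robot gives the robot as it stands. The module is installed in compiled form; this text tells all that it offers.
- The arm moves only by the tool send_rows, never from a script. Its argument "deltas" is a list of rows, each an object of numbers: "tx", "ty", "tz": the shift along the tool's x, y, z in cm; "rx", "ry", "rz": the turn, a rotation vector about the tool's x, y, z in rad. A call has 1 to 5 rows; each row is the pose to reach, as a shift and turn from the pose commanded when the call began, along the tool's axes at that moment; what a row does not reach only later rows make up. A row lasts 1/12 s, in which the tool goes at most 41.7 mm and 7.16 degrees, less where a joint would pass 70% of its speed; a pose out of reach is approached as far as the arm can. A call with a gripper value outside its range is refused whole. "claw" is the finger opening in cm, from 0 to 8.7, set as the call begins (left out, the last holds). The fingers move at their own pace and stop on an object; "squeeze" is the grip in N (left out, the last holds). Time passes only in rows, so rows that repeat a pose let the fingers close. It gives the time, the measured TCP pose, the force and the opening at its end, in the units of the state.
- robot.get_obs(): the state, without advancing time (a new reading comes with each control period).
- robot.camera(name): name is "side" or "top" or "wrist"; returns a dict with "color" (384x512x3 uint8, red, green, blue), "z_map" (384x512 float32, m along the optical axis (not along the pixel's ray), 0 where there is no reading), "intrinsics" (3x3 intrinsics, pixels), "R" (3x3) and "t" (3): a world point X has camera coordinates R X + t; the wrist camera has in their place "tool_from_camera" (4x4, takes a point from camera to tool coordinates, whose origin is the TCP and whose axes are the flange's). Camera axes: x right, y down, z forward; pixel columns grow to the right and rows downward; lengths in m; the calibration is good to about 2 mm. A picture is of the moment at which its call begins: read the wrist's pose just before it.
- robot.hand_in(): hands the job in, once; it reports no verdict.
Trained networks look in the newest picture that a camera, given by its name, has taken for a name from the list of things; names that differ only in an ending like _2 or _b are one class to them, and where a whole thing is asked for, a point or a joint stands for the part that bears it (a point fixed in the world has none). Each returns a list of dicts, best first, with "p" (0 to 1); they miss things now and then, are a little off and sometimes report something else, mostly with a low value. They report only what shows in the picture. A call takes as long as a camera call. They do not tell look-alikes from the thing itself.
- robot.outline_of(label, camera): "pixels" (384x512 bool, what is visible of it) and "xy" ([column, row] in pixels, amid what is visible of it).
- robot.tip_of(label, camera): "xy" ([column, row] in pixels: a listed point, or the origin of a listed thing).
The state is a dict: "time": time; "q": joint angles; "joint_velocities": joint speeds; "joint_torque": joint torques, N m; "position": TCP position; "tool_rot": TCP orientation; "ft_force": force on the tool from outside, world axes, zero at the start; "moment": the same for the moment, N m; "grip_width": finger opening in m.
Only numpy, scipy, OpenCV 4.12 (cv2) and the standard library are available. Lean on these libraries where they do the work, as an engineer would, in place of code of your own. Each camera call takes 0.05 s, during which the arm holds its last target.

## Working session

There is one attempt and no reset: what is moved stays moved. The work goes in short steps, Python scripts to look and compute and a tool call to move; the robot and the scene stay as the last step left them, time stands still between calls to the robot, and variables do not carry over. Pictures are saved under pics/ and viewed, and the job is handed in when it is done.

Besides the shell and the picture viewer there is one more tool, called after "Call:" in YAML: its name, and indented under it one key for each argument. send_rows: Moves the arm, as the interface text tells. Its arguments: {"type":"object","properties":{"deltas":{"type":"array","items":{"type":"object","properties":{"tx":{"type":"number"},"ty":{"type":"number"},"tz":{"type":"number"},"rx":{"type":"number"},"ry":{"type":"number"},"rz":{"type":"number"}}}},"claw":{"type":"number"},"squeeze":{"type":"number"}},"required":["deltas"]}

```bash
mkdir -p pics; cat > h.py <<'E'
import numpy as np, cv2
from rig import robot
def save(n,im,s=1.5):
    im=cv2.resize(im,None,fx=s,fy=s,interpolation=cv2.INTER_CUBIC) if s!=1 else im
    cv2.imwrite('pics/'+n,im[:,:,::-1])
def pt(c,u,v,z=None):
    K=c['intrinsics'];
    if z is None: z=c['z_map'][int(round(v)),int(round(u))]
    p=np.array([(u-K[0,2])*z/K[0,0],(v-K[1,2])*z/K[1,1],z])
    return c['R'].T@(p-c['t'])
def onplane(c,u,v,h):
    K=c['intrinsics'];d=c['R'].T@np.array([(u-K[0,2])/K[0,0],(v-K[1,2])/K[1,1],1]);o=-c['R'].T@c['t']
    return o+d*(h-o[2])/d[2]
def cloud(c):
    K=c['intrinsics'];z=c['z_map'];v,u=np.mgrid[:384,:512]
    P=np.stack([(u-K[0,2])*z/K[0,0],(v-K[1,2])*z/K[1,1],z],-1)
    return (P-c['t'])@c['R']
def proj(c,X):
    p=c['R']@np.asarray(X)+c['t'];q=c['intrinsics']@p;return q[:2]/q[2]
E
python3 - <<'E'
from h import *
for n in('top','side'):
    c=robot.camera(n); save(n+'0.png',c['color'])
    print(n,c['R'].round(3).tolist(),c['t'].round(3).tolist(),c['intrinsics'].round(1).tolist())
    for l in['clamp','mouth','depth_stop','handle_pin','release_tab','cassette_mid','cassette_nose','done_cassette_mid','handle']:
        for f in('tip_of',):
            try:
                for d in getattr(robot,f)(l,n)[:3]:
                    u,v=d['xy'];print(l,round(d['p'],2),np.round(d['xy'],1),pt(c,u,v).round(3))
            except Exception as e: print(l,e)
print(robot.get_obs())
E
```

```text
top [[-0.025, -1.0, 0.002], [-0.989, 0.025, -0.143], [0.143, -0.006, -0.99]] [-0.024, 0.58, 1.683] [[446.4, 0.0, 258.6], [0.0, 446.4, 182.7], [0.0, 0.0, 1.0]]
clamp 0.89 [254.3 203.2] [ 0.505 -0.02   0.002]
mouth 0.56 [266.  200.8] [ 0.512 -0.066  0.01 ]
handle_pin 0.79 [242.1 199.7] [0.508 0.024 0.11 ]
handle_pin 0.55 [293.1 140.6] [ 0.747 -0.179  0.026]
release_tab 0.55 [194.8 194.8] [0.533 0.201 0.089]
cassette_mid 0.73 [293.  172.1] [ 0.62  -0.174  0.031]
cassette_mid 0.62 [328.2 197.8] [ 0.516 -0.307  0.028]
cassette_mid 0.58 [331.7 230.7] [ 0.388 -0.313  0.036]
cassette_nose 0.59 [310.6 198.9] [ 0.515 -0.241  0.01 ]
cassette_nose 0.57 [334.7 217. ] [ 0.441 -0.329  0.023]
cassette_nose 0.57 [294.  186.5] [ 0.567 -0.178  0.003]
done_cassette_mid 0.54 [290.9 141.1] [ 0.747 -0.171  0.017]
handle it knows: amber_jar, beaker, cassette_mid, cassette_nose, clamp, depth_stop, done_cassette_mid, handle_pin, lid_tray, mouth, orange_bottle, release_tab, spatula, weigh_dish
side [[-0.881, -0.474, 0.002], [-0.353, 0.653, -0.67], [0.316, -0.591, -0.743]] [0.469, 0.292, 1.041] [[383.4, 0.0, 26
[... 846 characters left out ...]
atula, weigh_dish
{'time': 0.9, 'q': array([-1.45351647e+00,  5.27477389e-01,  1.43267998e+00,  1.89321821e-05,
        1.18139911e+00, -1.78490335e-01]), 'joint_velocities': array([-0.00112654,  0.0010916 ,  0.00018963, -0.00110699,  0.00080224,
        0.00129454]), 'joint_torque': array([ 3.30871098e-04, -4.39999866e+01, -1.76990640e+01,  6.33397582e-02,
        5.02688193e-02, -2.48694556e-05]), 'position': array([ 0.18221165, -0.59784094,  0.19166869]), 'tool_rot': array([9.89085443e-01, 1.47343090e-01, 8.19993462e-06, 1.83465066e-05]), 'ft_force': array([-0.5233589 ,  0.20143768, -0.65902203]), 'moment': array([ 0.02832225, -0.01312226,  0.04101617]), 'grip_width': 0.08727393263767168}
```

View pics/top0.png

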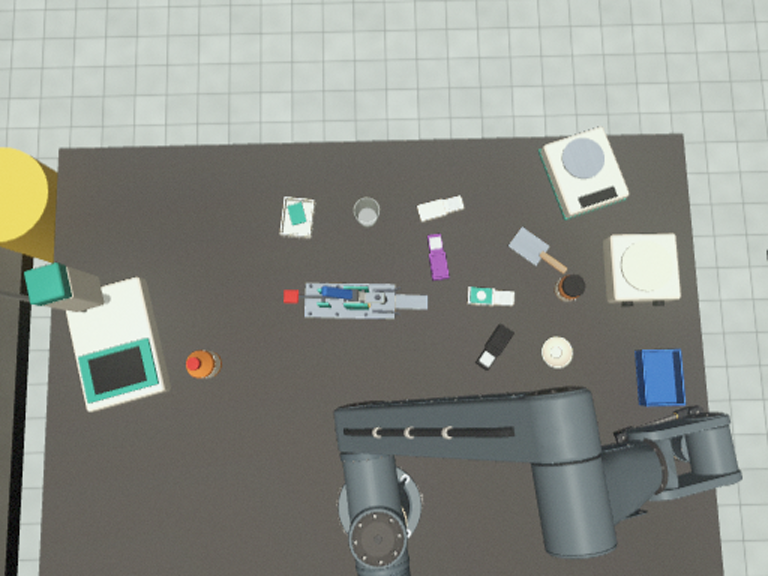

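View pics/side0.png

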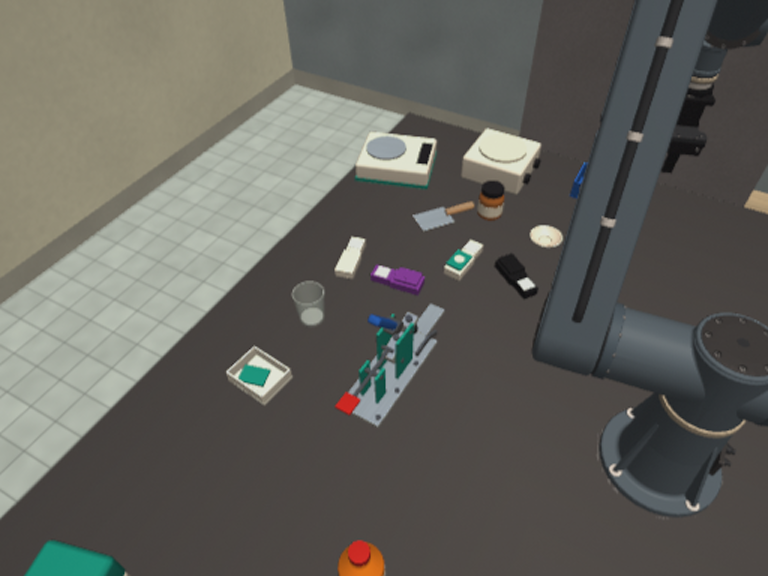

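```bash
python3 - <<'E'
from h import *
t=robot.camera('top'); s=robot.camera('side')
save('topc.png',t['color'][170:230,180:360],4.4)
save('sidec.png',s['color'][130:290,200:330],4.4)
for n,c in(('top',t),('side',s)):
    P=cloud(c)
    for l in('cassette_mid','clamp'):
        for d in robot.outline_of(l,n)[:4]:
            m=d['pixels'];X=P[m];
            X=X[(X[:,2]>0.005)];
            print(n,l,round(d['p'],2),np.round(d['xy'],0),m.sum(),X.mean(0).round(3), X.min(0).round(3),X.max(0).round(3),t['color'][m].mean(0).round() if n=='top' else s['color'][m].mean(0).round())
    # red tab
    h=cv2.cvtColor(c['color'],cv2.COLOR_RGB2HSV)
    red=((h[...,0]<6)|(h[...,0]>174))&(h[...,1]>150)&(h[...,2]>100)&(P[...,2]>.07)&(P[...,2]<.11)
    X=P[red];print('red',red.sum(),X.mean(0).round(4),np.median(X,0).round(4),X.min(0).round(3),X.max(0).round(3))
    bl=(h[...,0]>100)&(h[...,0]<125)&(h[...,1]>130)&(abs(P[...,0]-.52)<.1)&(abs(P[...,1]-.1)<.2)
    X=P[bl];print('blue',bl.sum(),X.min(0).round(3),X.max(0).round(3))
    o=np.argsort(X[:,1]);print(X[o][::max(1,len(o)//15)].round(3).tolist())
E
```

```text
top cassette_mid 0.7 [328. 197.] 354 [ 0.517 -0.296  0.038] [ 0.333 -0.362  0.007] [ 0.546 -0.029  1.749] [175. 212. 201.]
top cassette_mid 0.7 [328. 231.] 328 [ 0.388 -0.3    0.055] [ 0.333 -0.352  0.005] [ 0.441 -0.029  1.749] [97. 98. 95.]
top cassette_mid 0.62 [291. 173.] 341 [ 0.621 -0.166  0.044] [ 0.333 -0.194  0.006] [ 0.689 -0.029  1.749] [172. 125. 182.]
top clamp 0.58 [238. 200.] 1698 [0.514 0.05  0.058] [ 0.333 -0.137  0.005] [0.569 0.223 1.749] [150. 160. 166.]
top clamp 0.33 [136. 242.] 370 [0.363 0.414 0.113] [ 0.33  -0.029  0.006] [0.397 0.462 1.749] [183. 115.  73.]
red 79 [0.5232 0.2063 0.0904] [0.5242 0.2072 0.0901] [0.509 0.189 0.081] [0.538 0.224 0.1  ]
blue 120 [0.508 0.051 0.155] [0.528 0.117 0.231]
[[0.516, 0.051, 0.165], [0.513, 0.055, 0.159], [0.51, 0.059, 0.159], [0.523, 0.065, 0.174], [0.508, 0.068, 0.18], [0.512, 0.072, 0.177], [0.518, 0.078, 0.189], [0.514, 0.081, 0.192], [0.51, 0.085, 0.194], [0.516, 0.09, 0.209], [0.512, 0.094, 0.207], [0.51, 0.098, 0.203], [0.517, 0.103, 0.226], [0.521, 0.107, 0.222], [0.518, 0.11, 0.224]]
side cassette_mid 0.88 [267.
[... 252 characters left out ...]
[ 0.515 -0.285  0.026] [ 0.495 -0.361  0.005] [ 0.543 -0.237  0.042] [141. 172. 155.]
side clamp 0.76 [259. 241.] 2612 [0.507 0.078 0.058] [ 0.187 -0.134  0.005] [0.568 0.647 0.968] [102. 115. 116.]
red 138 [0.5233 0.211  0.0902] [0.5229 0.2114 0.0903] [0.508 0.192 0.085] [0.541 0.227 0.095]
blue 111 [0.506 0.06  0.151] [0.53  0.121 0.226]
[[0.506, 0.06, 0.157], [0.508, 0.068, 0.17], [0.507, 0.075, 0.169], [0.507, 0.08, 0.182], [0.51, 0.085, 0.195], [0.511, 0.09, 0.179], [0.51, 0.096, 0.206], [0.509, 0.103, 0.202], [0.515, 0.107, 0.222], [0.508, 0.11, 0.21], [0.518, 0.112, 0.226], [0.509, 0.113, 0.216], [0.511, 0.115, 0.213], [0.516, 0.116, 0.224], [0.521, 0.118, 0.22], [0.528, 0.12, 0.221]]
```

View pics/topc.png

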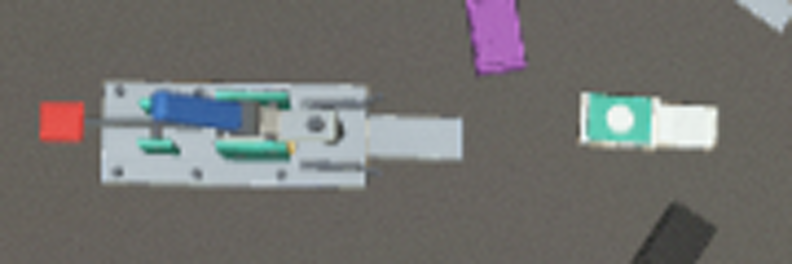

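View pics/sidec.png

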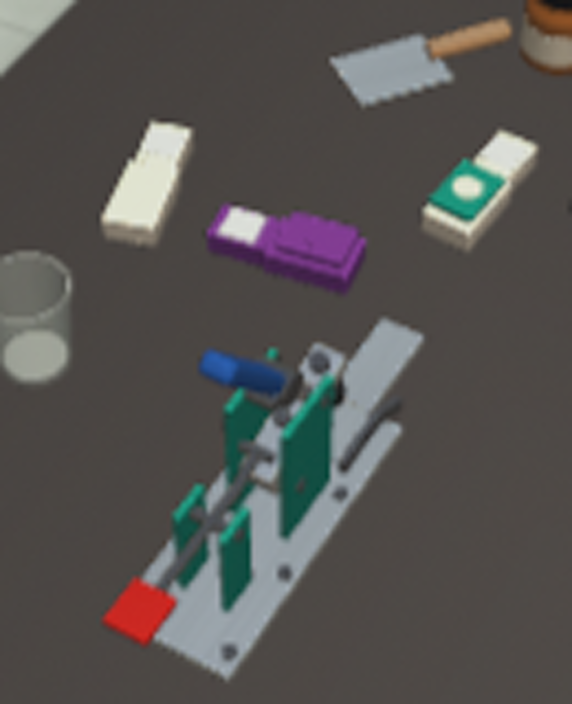

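```bash
python3 - <<'E'
from h import *
w=robot.camera('wrist'); print(w['tool_from_camera'].round(3).tolist(), w['intrinsics'].round(1).tolist()); save('w0.png',w['color'],1)
for n in('top','side'):
    c=robot.camera(n);P=cloud(c);z=P[...,2]
    m=(z>.006)&(z<.0135)&(abs(P[...,0]-.52)<.08)&(P[...,1]>-.15)&(P[...,1]<.2)
    X=P[m]
    plate=X[X[:,1]>-.03]; r=cv2.minAreaRect((plate[:,:2]*1000).astype(np.float32));print(n,'plate',r,m.sum())
    ton=X[X[:,1]<-.06];print('tongue',ton[:,:2].min(0),ton[:,:2].max(0),cv2.minAreaRect((ton[:,:2]*1000).astype(np.float32)))
    m=(z>.01)&(abs(P[...,0]-.517)<.05)&(P[...,1]>-.38)&(P[...,1]<-.22)&(z<.05)
    X=P[m]; print('cass',cv2.minAreaRect((X[:,:2]*1000).astype(np.float32)))
    h=cv2.cvtColor(c['color'],cv2.COLOR_RGB2HSV)
    l=m&(h[...,0]>75)&(h[...,0]<95)&(h[...,1]>100); X=P[l];print('lid',X.mean(0),cv2.minAreaRect((X[:,:2]*1000).astype(np.float32)))
E
```

```text
[[-0.001, -0.965, -0.264, 0.072], [1.0, -0.001, -0.0, -0.001], [0.0, -0.264, 0.965, -0.192], [0.0, 0.0, 0.0, 1.0]] [[339.5, 0.0, 257.8], [0.0, 339.5, 192.2], [0.0, 0.0, 1.0]]
top plate ((519.7861328125, 84.98162841796875), (159.63414001464844, 229.5770263671875), 0.19654999673366547) 865
tongue [ 0.44024857 -0.14980762] [ 0.59890728 -0.06012329] ((519.0177001953125, -106.78909301757812), (89.52722930908203, 157.86813354492188), 88.60830688476562)
cass ((511.88360595703125, -299.38641357421875), (87.35466003417969, 158.42446899414062), 0.8246199488639832)
lid [ 0.52208962 -0.27548076  0.03504328] ((522.3135986328125, -276.554443359375), (51.88964080810547, 39.691871643066406), 87.04165649414062)
side plate ((514.7346801757812, 80.12913513183594), (150.3108367919922, 218.162353515625), 7.0764851570129395) 1097
tongue [ 0.457392 -0.149629] [ 0.59975254 -0.0604465 ] ((529.887451171875, -101.37405395507812), (76.02011108398438, 154.65599060058594), 77.87861633300781)
cass ((516.9923706054688, -299.3514709472656), (123.71846771240234, 43.758094787597656), 83.96524047851562)
lid [ 0.52101764 -0.26950414  0.03411725] ((520.4783325195312, -272.8800354003906), (57.89824295043945, 40.29032897949219), 81.50846099853516)
```

View pics/w0.png

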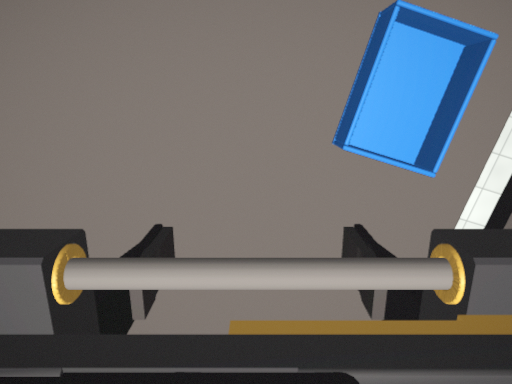

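```bash
cat >> h.py <<'E'
from scipy.spatial.transform import Rotation as Rn
def toolR(yaw,pitch=0):  # tool x horizontally at world angle yaw, z down
    c,s=np.cos(yaw),np.sin(yaw)
    return Rn.from_matrix(np.array([[c,s,0],[s,-c,0],[0,0,-1.]]).T.T)*Rn.from_euler('y',pitch)
def delta(p1,R1):
    o=robot.get_obs();R0=Rn.from_quat(o['tool_rot'])
    d=R0.inv().apply(np.array(p1)-o['position'])*100;r=(R0.inv()*R1).as_rotvec()
    print('t(cm)',d.round(2),'r',r.round(3));return d,r
def wcam():
    o=robot.get_obs();c=robot.camera('wrist');T=np.eye(4);T[:3,:3]=Rn.from_quat(o['tool_rot']).as_matrix();T[:3,3]=o['position']
    W=np.linalg.inv(T@c['tool_from_camera']);c['R']=W[:3,:3];c['t']=W[:3,3];return c
E
python3 - <<'E'
from h import *
print(toolR(.296).as_quat())
delta([.517,-.42,.20],toolR(np.pi/2))
E
```

```text
[0.98906798 0.14746029 0.         0.        ]
t(cm) [37.21 -7.25 -0.84] r [-0.    -0.    -1.275]
```

Call:
send_rows:
  deltas:
    - {"tx": 37.2,"ty": -7.2,"tz": -1,"rz": -1.275}
    - {"tx": 37.2,"ty": -7.2,"tz": -1,"rz": -1.275}
    - {"tx": 37.2,"ty": -7.2,"tz": -1,"rz": -1.275}
    - {"tx": 37.2,"ty": -7.2,"tz": -1,"rz": -1.275}
    - {"tx": 37.2,"ty": -7.2,"tz": -1,"rz": -1.275}

```text
schema error: expected keys tx, ty, tz, rx, ry, rz
```

```bash
python3 - <<'E'
from h import *
delta([.517,-.42,.20],toolR(np.pi/2))
E
```

```text
t(cm) [37.21 -7.25 -0.84] r [-0.    -0.    -1.275]
```

All six keys are needed.

Call:
send_rows:
  deltas:
    - {"tx": 37.2,"ty": -7.2,"tz": -1,"rx": 0,"ry": 0,"rz": -1.275}
    - {"tx": 37.2,"ty": -7.2,"tz": -1,"rx": 0,"ry": 0,"rz": -1.275}
    - {"tx": 37.2,"ty": -7.2,"tz": -1,"rx": 0,"ry": 0,"rz": -1.275}
    - {"tx": 37.2,"ty": -7.2,"tz": -1,"rx": 0,"ry": 0,"rz": -1.275}
    - {"tx": 37.2,"ty": -7.2,"tz": -1,"rx": 0,"ry": 0,"rz": -1.275}

```text
time: 1.77
position: [0.3676, -0.4994, 0.1973]
tool_rot: [0.895, 0.447, 0.0, 0.0]
ft_force: [0.5, -1.3, 0.6]
grip_width: 0.0869
```

```bash
python3 - <<'E'
from h import *
delta([.517,-.42,.20],toolR(np.pi/2))
E
```

```text
t(cm) [15.32  7.17 -0.27] r [ 0.     0.    -0.645]
```

Call:
send_rows:
  deltas:
    - {"tx": 15.3,"ty": 7.2,"tz": -0.3,"rx": 0,"ry": 0,"rz": -0.645}
    - {"tx": 15.3,"ty": 7.2,"tz": -0.3,"rx": 0,"ry": 0,"rz": -0.645}
    - {"tx": 15.3,"ty": 7.2,"tz": -0.3,"rx": 0,"ry": 0,"rz": -0.645}
    - {"tx": 15.3,"ty": 7.2,"tz": -0.3,"rx": 0,"ry": 0,"rz": -0.645}
    - {"tx": 15.3,"ty": 7.2,"tz": -0.3,"rx": 0,"ry": 0,"rz": -0.645}

```text
time: 2.18
position: [0.5229, -0.4176, 0.2004]
tool_rot: [0.711, 0.703, 0.002, 0.001]
ft_force: [-0.6, -0.5, 0.1]
grip_width: 0.0868
```

```bash
python3 - <<'E'
from h import *
delta([.517,-.42,.20],toolR(np.pi/2))
w=wcam();save('w1.png',w['color'])
P=cloud(w);z=P[...,2]
m=(z>.012)&(abs(P[...,0]-.517)<.04)&(P[...,1]>-.39)&(P[...,1]<-.2)&(z<.06)
X=P[m];print('cass',X.min(0),X.max(0),cv2.minAreaRect((X[:,:2]*1000).astype(np.float32)))
h=cv2.cvtColor(w['color'],cv2.COLOR_RGB2HSV)
l=m&(h[...,0]>75)&(h[...,0]<95)&(h[...,1]>100)&(z>.03); X=P[l];print('lid',X.mean(0),cv2.minAreaRect((X[:,:2]*1000).astype(np.float32)))
for k in('cassette_mid','cassette_nose','mouth'):
  for d in robot.tip_of(k,'wrist')[:3]: print(k,d['p'],d['xy'],pt(w,*d['xy']))
E
```

```text
t(cm) [-0.25 -0.59  0.04] r [ 0.005 -0.001 -0.012]
cass [ 0.49334498 -0.36095028  0.01363738] [ 0.54349875 -0.25019109  0.03591195] ((515.8944091796875, -304.2113342285156), (112.74455261230469, 44.02950668334961), 83.94512176513672)
lid [ 0.51948373 -0.277965    0.03293115] ((519.3231201171875, -276.3564758300781), (50.36449432373047, 38.83382797241211), 84.05418395996094)
cassette_mid 0.93 [127.7, 62.6] [ 0.39544781 -0.307867    0.03324743]
cassette_mid 0.8 [253.2, 56.7] [ 0.52007431 -0.30251769  0.02081367]
```

View pics/w1.png

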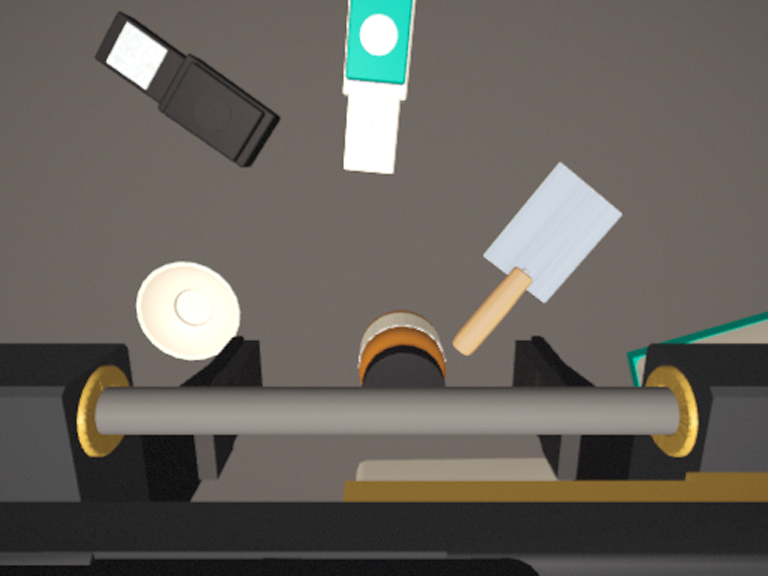

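Call:
send_rows:
  deltas:
    - {"tx": 6,"ty": -0.4,"tz": 0,"rx": 0,"ry": 0,"rz": -0.01}
    - {"tx": 6,"ty": -0.4,"tz": 0,"rx": 0,"ry": 0,"rz": -0.01}
    - {"tx": 6,"ty": -0.4,"tz": 0,"rx": 0,"ry": 0,"rz": -0.01}
    - {"tx": 6,"ty": -0.4,"tz": 0,"rx": 0,"ry": 0,"rz": -0.01}

```text
time: 2.72
position: [0.5125, -0.3626, 0.2005]
tool_rot: [0.713, 0.701, -0.0, 0.0]
ft_force: [-0.2, -0.5, -0.2]
grip_width: 0.0871
```

```bash
cat > cm.py <<'E'
from h import *
w=wcam();save('w2.png',w['color'])
P=cloud(w);z=P[...,2]
m=(z>.012)&(abs(P[...,0]-.517)<.04)&(P[...,1]>-.39)&(P[...,1]<-.2)&(z<.06)
X=P[m];print('cass',X.min(0),X.max(0),cv2.minAreaRect((X[:,:2]*1000).astype(np.float32)))
h=cv2.cvtColor(w['color'],cv2.COLOR_RGB2HSV)
l=m&(h[...,0]>75)&(h[...,0]<95)&(h[...,1]>100)&(z>.03); X=P[l];print('lid',X.mean(0),cv2.minAreaRect((X[:,:2]*1000).astype(np.float32)))
t=m&(P[...,1]<-.315)&(z<.027)&(z>.017); X=P[t];print('tail top',X.mean(0),cv2.minAreaRect((X[:,:2]*1000).astype(np.float32)))
print(robot.get_obs()['position'])
for k in('cassette_mid','cassette_nose','mouth'):
  for d in robot.tip_of(k,'wrist')[:3]: print(k,d['p'],d['xy'],pt(w,*d['xy']))
E
python3 cm.py
```

```text
cass [ 0.49333007 -0.36084271  0.0180984 ] [ 0.54411185 -0.23938505  0.03671759] ((516.3050537109375, -300.6388244628906), (120.13421630859375, 43.95964813232422), 83.9951171875)
lid [ 0.51963795 -0.27274362  0.03291199] ((519.6350708007812, -273.32733154296875), (54.96546173095703, 38.801021575927734), 83.99430084228516)
tail top [ 0.51265118 -0.33709577  0.02174939] ((512.5194091796875, -336.8187255859375), (47.31035232543945, 35.92634582519531), 84.2432632446289)
[ 0.51292373 -0.36364193  0.20058982]
cassette_mid 0.95 [266.7, 107.1] [ 0.52232084 -0.29792597  0.03238627]
cassette_mid 0.67 [144.9, 115.0] [ 0.39655289 -0.30347454  0.03411506]
cassette_nose 0.87 [266.1, 52.9] [ 0.52261621 -0.24442552  0.02056185]
cassette_nose 0.56 [188.3, 147.3] [ 0.43298065 -0.34138127  0.00565005]
cassette_nose 0.41 [145.6, 244.3] [ 0.46331919 -0.35019998  0.25576457]
mouth 0.26 [262.9, 51.3] [ 0.51935276 -0.24296655  0.02154409]
```

View pics/w2.png

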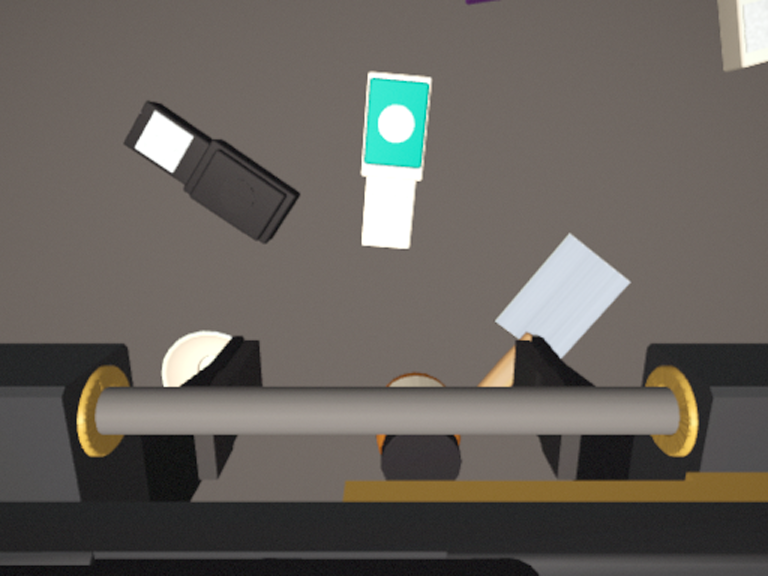

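Call:
send_rows:
  deltas:
    - {"tx": 18,"ty": 0.5,"tz": 0,"rx": 0,"ry": 0,"rz": 0}
    - {"tx": 18,"ty": 0.5,"tz": 0,"rx": 0,"ry": 0,"rz": 0}
    - {"tx": 18,"ty": 0.5,"tz": 0,"rx": 0,"ry": 0,"rz": 0}
    - {"tx": 18,"ty": 0.5,"tz": 0,"rx": 0,"ry": 0,"rz": 0}
    - {"tx": 18,"ty": 0.5,"tz": 0,"rx": 0,"ry": 0,"rz": 0}

```text
time: 3.33
position: [0.5203, -0.1775, 0.1999]
tool_rot: [0.712, 0.702, 0.001, -0.002]
ft_force: [0.4, -0.0, -0.1]
grip_width: 0.0869
```

Call:
send_rows:
  deltas:
    - {"tx": 0,"ty": 0,"tz": 0,"rx": 0,"ry": 0,"rz": 0}
    - {"tx": 0,"ty": 0,"tz": 0,"rx": 0,"ry": 0,"rz": 0}

```text
time: 3.5
position: [0.522, -0.1829, 0.2004]
tool_rot: [0.712, 0.702, -0.0, 0.001]
ft_force: [0.8, -0.7, -1.1]
grip_width: 0.0873
```

```bash
python3 - <<'E'
from h import *
w=wcam();save('w3.png',w['color'])
np.savez('w3.npz',**w)
P=cloud(w);z=P[...,2]
m=(z>.0065)&(z<.0135)&(abs(P[...,0]-.52)<.08)&(P[...,1]>-.16)&(P[...,1]<.2)
for lo,hi in((-.16,-.058),(-.045,.1)):
    X=P[m&(P[...,1]>lo)&(P[...,1]<hi)]
    print(lo,X[:,2].mean(),X.min(0),X.max(0))
    bins=np.arange(lo,hi,.01)
    for b in bins:
        Y=X[(X[:,1]>=b)&(X[:,1]<b+.01)]
        if len(Y)>5: print('  %.3f'%Y[:,1].mean(),Y[:,0].min().round(4),Y[:,0].max().round(4),len(Y))
for k in('mouth','clamp','depth_stop','handle_pin','release_tab'):
  for d in robot.tip_of(k,'wrist')[:3]: print(k,d['p'],d['xy'],pt(w,*d['xy']))
E
```

```text
-0.16 0.009395751843607478 [ 0.47457555 -0.15544059  0.00670843] [ 0.5999258  -0.05805689  0.01302437]
  -0.152 0.5639 0.5702 10
  -0.148 0.5731 0.5999 20
  -0.133 0.4905 0.526 189
  -0.125 0.4906 0.5261 303
  -0.115 0.491 0.5263 310
  -0.105 0.4914 0.5275 316
  -0.095 0.4918 0.5276 340
  -0.085 0.4921 0.5277 331
  -0.075 0.4925 0.5278 338
  -0.065 0.4746 0.5477 355
  -0.059 0.4807 0.529 70
-0.045 0.009376276899478042 [ 0.46776754 -0.04494988  0.0066854 ] [ 0.55809258 -0.01242007  0.0129212 ]
  -0.040 0.4678 0.5572 766
  -0.030 0.4678 0.5572 787
  -0.020 0.4678 0.5581 719
  -0.014 0.4686 0.5579 129
mouth 0.64 [247.9, 58.0] [ 0.51291145 -0.06806363  0.00784815]
clamp 0.56 [248.9, 7.3] [ 0.51601364 -0.03126792  0.05753687]
```

View pics/w3.png

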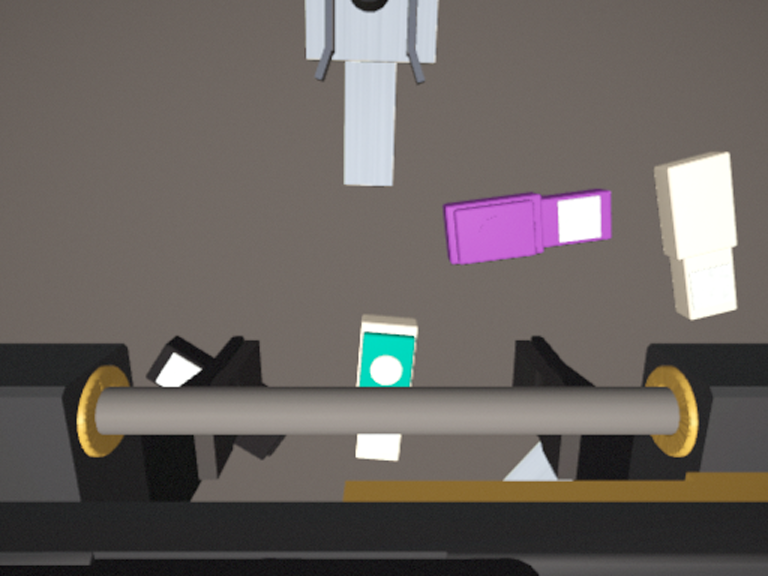

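Call:
send_rows:
  deltas:
    - {"tx": 8,"ty": 0.8,"tz": -2,"rx": 0,"ry": 0,"rz": 0}
    - {"tx": 8,"ty": 0.8,"tz": -2,"rx": 0,"ry": 0,"rz": 0}
    - {"tx": 8,"ty": 0.8,"tz": -2,"rx": 0,"ry": 0,"rz": 0}
    - {"tx": 8,"ty": 0.8,"tz": -2,"rx": 0,"ry": 0,"rz": 0}

```text
time: 4.13
position: [0.531, -0.1015, 0.2207]
tool_rot: [0.711, 0.703, 0.0, 0.001]
ft_force: [-0.0, -0.2, -0.3]
grip_width: 0.087
```

```bash
cat > clampfit.py <<'E'
from h import *
w=wcam();save('w4.png',w['color']);np.savez('w4.npz',**w)
o=robot.get_obs();print(o['position'],o['tool_rot'])
P=cloud(w);z=P[...,2]
m=(z>.0065)&(z<.0135)&(abs(P[...,0]-.52)<.06)
C=[];L=[]
for b in np.arange(-.16,.2,.006):
    Y=P[m&(P[...,1]>=b)&(P[...,1]<b+.006)]
    if len(Y)>20:
        a,c=Y[:,0].min(),Y[:,0].max(); print('%.3f'%Y[:,1].mean(),'%.4f %.4f  w %.4f c %.4f'%(a,c,c-a,(a+c)/2))
h=cv2.cvtColor(w['color'],cv2.COLOR_RGB2HSV)
te=(h[...,0]>75)&(h[...,0]<95)&(h[...,1]>100)&(z>.1)&(z<.14)&(P[...,1]>-.05);X=P[te]
if len(X):print('cheek top',X.min(0),X.max(0),X.mean(0))
bl=(h[...,0]>100)&(h[...,0]<125)&(h[...,1]>130)&(abs(P[...,0]-.52)<.1)&(P[...,1]>0)
X=P[bl];print('blue',len(X),X.min(0) if len(X) else 0,X.max(0) if len(X) else 0)
for k in('mouth','clamp','depth_stop','handle_pin','release_tab'):
  for d in robot.tip_of(k,'wrist')[:3]: print(k,d['p'],d['xy'],pt(w,*d['xy']))
E
python3 clampfit.py
```

```text
[ 0.53087735 -0.10258566  0.22034571] [ 7.11996861e-01  7.02182378e-01 -1.32663515e-04  5.99371164e-04]
-0.151 0.5638 0.5798  w 0.0160 c 0.5718
-0.133 0.4912 0.5258  w 0.0346 c 0.5085
-0.127 0.4914 0.5258  w 0.0345 c 0.5086
-0.121 0.4917 0.5259  w 0.0343 c 0.5088
-0.115 0.4919 0.5260  w 0.0342 c 0.5090
-0.109 0.4921 0.5261  w 0.0341 c 0.5091
-0.103 0.4923 0.5274  w 0.0351 c 0.5098
-0.097 0.4925 0.5275  w 0.0350 c 0.5100
-0.091 0.4928 0.5276  w 0.0348 c 0.5102
-0.085 0.4930 0.5277  w 0.0347 c 0.5103
-0.079 0.4933 0.5278  w 0.0345 c 0.5105
-0.073 0.4934 0.5279  w 0.0344 c 0.5107
-0.067 0.4937 0.5280  w 0.0343 c 0.5108
-0.061 0.4792 0.5292  w 0.0500 c 0.5042
-0.055 0.4816 0.5562  w 0.0746 c 0.5189
-0.049 0.4677 0.5562  w 0.0885 c 0.5119
-0.043 0.4678 0.5561  w 0.0883 c 0.5120
-0.037 0.4683 0.5573  w 0.0890 c 0.5128
-0.031 0.4676 0.5573  w 0.0897 c 0.5124
-0.025 0.4675 0.5573  w 0.0897 c 0.5124
-0.019 0.4679 0.5573  w 0.0893 c 0.5126
-0.013 0.4683 0.5584  w 0.0900 c 0.5133
-0.007 0.4689 0.5584  w 0.0894 c 0.5136
-0.001 0.4689 0.5582  w 0.0893 c 0.5136
0.005 0.4694 0.5582  w 0.0888 c 0.51
[... 242 characters left out ...]
 0.4717 0.5602  w 0.0884 c 0.5160
0.053 0.4712 0.5613  w 0.0901 c 0.5162
0.059 0.4713 0.5613  w 0.0900 c 0.5163
0.065 0.4717 0.5611  w 0.0894 c 0.5164
0.071 0.4721 0.5611  w 0.0889 c 0.5166
cheek top [0.49146017 0.0144242  0.10011013] [0.53967359 0.04730873 0.12609993] [0.51349612 0.02993775 0.1208034 ]
blue 0 0 0
mouth 0.73 [239.4, 133.0] [ 0.50954495 -0.06692885  0.00879659]
mouth 0.51 [241.9, 89.5] [ 0.51772268 -0.02034261  0.09958399]
clamp 0.71 [244.3, 87.0] [ 0.5198183  -0.01818933  0.09753442]
depth_stop 0.63 [242.7, 63.0] [0.51866636 0.00239317 0.09185006]
depth_stop 0.55 [240.3, 22.3] [0.51873164 0.02936795 0.12195431]
handle_pin 0.81 [237.9, 25.4] [0.51675575 0.02731663 0.12123191]
```

View pics/w4.png

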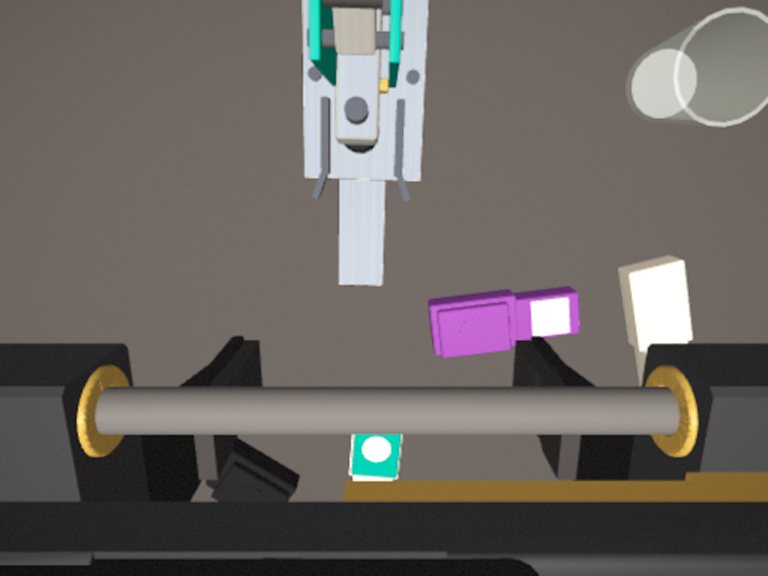

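```bash
python3 - <<'E'
from h import *
w=dict(np.load('w4.npz'));P=cloud(w);z=P[...,2]
x0=.5086;yaw=np.pi/2-.04
ax=np.array([np.cos(yaw),np.sin(yaw)]);n=np.array([-ax[1],ax[0]])
q=(P[...,:2]-[x0,-.13]);a=q@ax;b=q@n
# rectified scan at z=.01 along axis using gray
g=cv2.cvtColor(w['color'],cv2.COLOR_RGB2GRAY).astype(np.float32)
def scan(off,s,h=.01):
    out=[]
    for t in s:
        X=np.r_[np.array([x0,-.13])+ax*t+n*off,h]
        out.append(proj(w,X))
    out=np.array(out,np.float32);return cv2.remap(g,out[:,0],out[:,1],cv2.INTER_LINEAR).ravel()
s=np.arange(-.03,.12,.0005)
for offs,h,l in(((-.01,-.005,0,.005,.01),.01,'tongue'),((-.04,-.036,.036,.04),.01,'plate')):
    for o in offs:
        v=scan(o,s,h);d=np.gradient(cv2.GaussianBlur(v[None],(1,1),0).ravel());
        r=(s>-.03)&(s<.02) if l=='tongue' else (s>.05)&(s<.1)
        i=np.argmax(np.where(r,d,-1));print(l,o,'edge s',s[i],'y',-.13+s[i]*ax[1])
# rail positions cross section
for t in(.09,.1,.11):
    print(t)
    m=(abs(a-t)<.003)&(z>.018)&(z<.03); B=b[m]; print('rail b', np.sort(B[B<0])[[0,-1]] if (B<0).any() else None, np.sort(B[B>0])[[0,-1]] if (B>0).any() else None)
m=(z>.09)&(z<.115)&(a<.16)&(abs(b)<.02);print('jaw top a min',a[m].min(),'b',b[m].min(),b[m].max())
m=(z>.02)&(z<.03)&(abs(b)<.04)&(a<.1)&(a>0.05);print('rail front a',a[m&(b<0)].min(),a[m&(b>0)].min(),b[m].min(),b[m].max())
E
```

```text
tongue -0.01 edge s -0.005499999999999977 y -0.13549560058663537
tongue -0.005 edge s -0.005499999999999977 y -0.13549560058663537
tongue 0 edge s -0.005499999999999977 y -0.13549560058663537
tongue 0.005 edge s -0.005499999999999977 y -0.13549560058663537
tongue 0.01 edge s -0.005499999999999977 y -0.13549560058663537
plate -0.04 edge s 0.0785000000000001 y -0.051562791627113136
plate -0.036 edge s 0.0785000000000001 y -0.051562791627113136
plate 0.036 edge s 0.0790000000000001 y -0.051063191573782654
plate 0.04 edge s 0.0790000000000001 y -0.051063191573782654
0.09
rail b [-0.02976696 -0.02509817] [0.02495094 0.02954766]
0.1
rail b [-0.0304483  -0.02478019] [0.02437075 0.02963532]
0.11
rail b [-0.03013086 -0.02450957] [0.02485191 0.02947662]
jaw top a min 0.1049867951918597 b -0.019777123872427537 0.019800662081252175
rail front a 0.06436240474669837 0.06466086114771276 -0.03613128087496298 0.03648427735183611
```

```bash
python3 - <<'E'
from h import *
print(robot.get_obs()['position'])
delta([.5119,-.3424,.10],toolR(1.466))
E
```

```text
[ 0.53038906 -0.1035336   0.21975294]
t(cm) [-23.91  -1.44  11.98] r [-0.001 -0.     0.088]
```

Call:
send_rows:
  deltas:
    - {"tx": -12,"ty": -0.7,"tz": 3,"rx": 0,"ry": 0,"rz": 0.088}
    - {"tx": -23.9,"ty": -1.4,"tz": 8,"rx": 0,"ry": 0,"rz": 0.088}
    - {"tx": -23.9,"ty": -1.4,"tz": 12,"rx": 0,"ry": 0,"rz": 0.088}
    - {"tx": -23.9,"ty": -1.4,"tz": 12,"rx": 0,"ry": 0,"rz": 0.088}
    - {"tx": -23.9,"ty": -1.4,"tz": 12,"rx": 0,"ry": 0,"rz": 0.088}

```text
time: 4.85
position: [0.5163, -0.2913, 0.1309]
tool_rot: [0.743, 0.669, 0.0, 0.0]
ft_force: [0.9, 0.5, -0.1]
grip_width: 0.087
```

Call:
send_rows:
  deltas:
    - {"tx": 0,"ty": 0,"tz": 0,"rx": 0,"ry": 0,"rz": 0}
    - {"tx": 0,"ty": 0,"tz": 0,"rx": 0,"ry": 0,"rz": 0}

```text
time: 5.02
position: [0.5152, -0.2908, 0.1297]
tool_rot: [0.744, 0.668, -0.0, -0.002]
ft_force: [0.5, 1.1, 0.0]
grip_width: 0.087
```

```bash
python3 - <<'E'
from h import *
print(robot.get_obs()['position'])
delta([.5119,-.3424,.004],toolR(1.466))
E
```

```text
[ 0.51524739 -0.29080828  0.12970682]
t(cm) [-5.19  0.26 12.56] r [-0.003 -0.002 -0.003]
```

Call:
send_rows:
  deltas:
    - {"tx": -5.2,"ty": 0.25,"tz": 3,"rx": 0,"ry": 0,"rz": 0}
    - {"tx": -5.2,"ty": 0.25,"tz": 6.5,"rx": 0,"ry": 0,"rz": 0}
    - {"tx": -5.2,"ty": 0.25,"tz": 8.5,"rx": 0,"ry": 0,"rz": 0}
    - {"tx": -5.2,"ty": 0.25,"tz": 8.5,"rx": 0,"ry": 0,"rz": 0}

```text
time: 5.35
position: [0.511, -0.3382, 0.0425]
tool_rot: [0.743, 0.669, -0.0, -0.005]
ft_force: [0.3, 1.2, 0.5]
grip_width: 0.087
```

```bash
python3 - <<'E'
from h import *
print(robot.get_obs()['position'])
delta([.5119,-.3424,.004],toolR(1.466))
w=wcam();save('w5.png',w['color'])
E
```

```text
[ 0.51096326 -0.33823924  0.04246303]
t(cm) [-0.43  0.17  3.84] r [-0.008 -0.006  0.001]
```

View pics/w5.png

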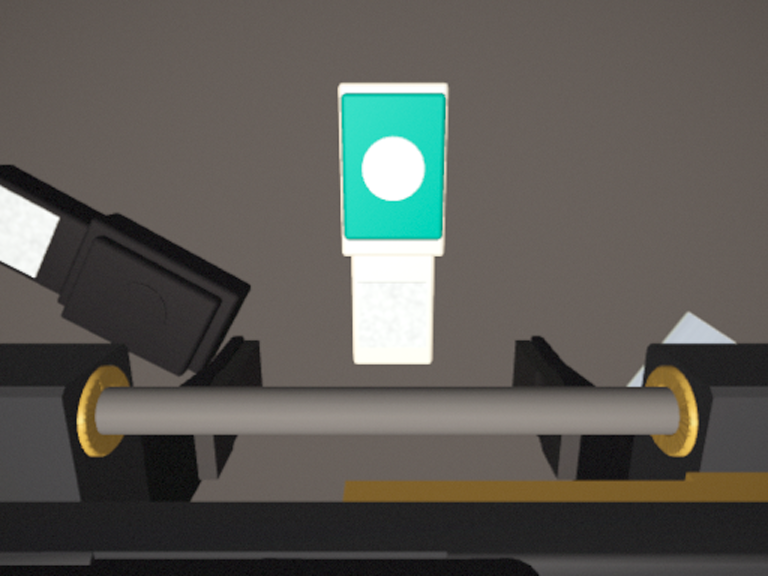

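Call:
send_rows:
  deltas:
    - {"tx": -0.4,"ty": 0.1,"tz": 0,"rx": 0,"ry": 0,"rz": 0}
    - {"tx": -0.4,"ty": 0.1,"tz": 1.5,"rx": 0,"ry": 0,"rz": 0}
    - {"tx": -0.4,"ty": 0.1,"tz": 3,"rx": 0,"ry": 0,"rz": 0}
    - {"tx": -0.4,"ty": 0.1,"tz": 3.7,"rx": 0,"ry": 0,"rz": 0}
    - {"tx": -0.4,"ty": 0.1,"tz": 3.7,"rx": 0,"ry": 0,"rz": 0}
  claw: 6

```text
time: 5.82
position: [0.515, -0.3441, 0.0105]
tool_rot: [0.742, 0.67, 0.0, 0.0]
ft_force: [-0.8, 0.9, -0.2]
grip_width: 0.0631
```

```bash
python3 - <<'E'
from h import *
print(robot.get_obs()['position'])
delta([.5119,-.3424,.004],toolR(1.466))
E
```

```text
[ 0.51500648 -0.34406371  0.01050544]
t(cm) [ 0.13 -0.33  0.65] r [0.    0.    0.003]
```

Call:
send_rows:
  deltas:
    - {"tx": 0.1,"ty": -0.3,"tz": 0.6,"rx": 0,"ry": 0,"rz": 0}
    - {"tx": 0.1,"ty": -0.3,"tz": 0.6,"rx": 0,"ry": 0,"rz": 0}
    - {"tx": 0.1,"ty": -0.3,"tz": 0.6,"rx": 0,"ry": 0,"rz": 0}

```text
time: 6.07
position: [0.5119, -0.3433, 0.0046]
tool_rot: [0.742, 0.67, 0.0, 0.0]
ft_force: [0.4, -0.8, -0.7]
grip_width: 0.0606
```

```bash
python3 - <<'E'
from h import *
print(robot.get_obs()['position'])
delta([.5119,-.3424,.004],toolR(1.466))
E
```

```text
[ 0.51187825 -0.34331922  0.00456279]
t(cm) [ 0.09 -0.01  0.06] r [0.001 0.    0.002]
```

Call:
send_rows:
  deltas:
    - {"tx": 0,"ty": 0,"tz": 0,"rx": 0,"ry": 0,"rz": 0}
    - {"tx": 0,"ty": 0,"tz": 0,"rx": 0,"ry": 0,"rz": 0}
    - {"tx": 0,"ty": 0,"tz": 0,"rx": 0,"ry": 0,"rz": 0}
    - {"tx": 0,"ty": 0,"tz": 0,"rx": 0,"ry": 0,"rz": 0}
    - {"tx": 0,"ty": 0,"tz": 0,"rx": 0,"ry": 0,"rz": 0}
  claw: 2
  squeeze: 20

```text
time: 6.48
position: [0.5118, -0.3435, 0.0039]
tool_rot: [0.743, 0.67, 0.0, 0.0]
ft_force: [-0.4, 0.1, -0.4]
grip_width: 0.0344
```

```bash
python3 - <<'E'
from h import *
o=robot.get_obs();print(o['position'],o['grip_width'],o['ft_force'])
E
```

```text
[ 0.51175667 -0.34347109  0.00386888] 0.03444033881021867 [-0.43980209  0.08025048 -0.42760575]
```

Call:
send_rows:
  deltas:
    - {"tx": 0,"ty": 0,"tz": -1,"rx": 0,"ry": 0,"rz": 0}
    - {"tx": 0,"ty": 0,"tz": -3,"rx": 0,"ry": 0,"rz": 0}
    - {"tx": 0,"ty": 0,"tz": -5,"rx": 0,"ry": 0,"rz": 0}
    - {"tx": 0,"ty": 0,"tz": -5,"rx": 0,"ry": 0,"rz": 0}
    - {"tx": 0,"ty": 0,"tz": -5,"rx": 0,"ry": 0,"rz": 0}

```text
time: 6.9
position: [0.5126, -0.3443, 0.0555]
tool_rot: [0.743, 0.67, 0.0, 0.002]
ft_force: [-0.4, -0.3, -0.3]
grip_width: 0.0202
```

```bash
cat >> h.py <<'E'
O=np.array([.51315,-.0162]);YAW=np.pi/2-.04
AX=np.array([np.cos(YAW),np.sin(YAW)]);NY=np.array([-AX[1],AX[0]])
def C(x,y,z): return np.r_[O+AX*x+NY*y,z]
def inC(p): q=np.asarray(p)[:2]-O; return np.array([q@AX,q@NY,p[2]])
E
python3 - <<'E'
from h import *
o=robot.get_obs();print(o['position'],o['grip_width'],o['ft_force'])
delta(C(-.173,0,.030),toolR(YAW))
w=wcam();save('w6.png',w['color'])
P=cloud(w);z=P[...,2];h=cv2.cvtColor(w['color'],cv2.COLOR_RGB2HSV)
l=(h[...,0]>75)&(h[...,0]<95)&(h[...,1]>100)&(z>.05)&(z<.12)&(P[...,1]<-.2); X=P[l];print('lid',X.mean(0),cv2.minAreaRect((X[:,:2]*1000).astype(np.float32)))
print(Rn.from_quat(o['tool_rot']).as_matrix()[:,0])
E
```

```text
[ 0.51263911 -0.34427002  0.05547252] 0.020236129414410196 [-0.41159465 -0.34091423 -0.31234334]
t(cm) [15.38 -2.24  2.51] r [ 0.003  0.002 -0.063]
lid [nan nan nan] ((0.0, 0.0), (0.0, 0.0), 0.0)
[ 0.10281036  0.99469843 -0.00224799]<stdin>:6: RuntimeWarning: Mean of empty slice.
  ret = um.true_divide(
```

View pics/w6.png

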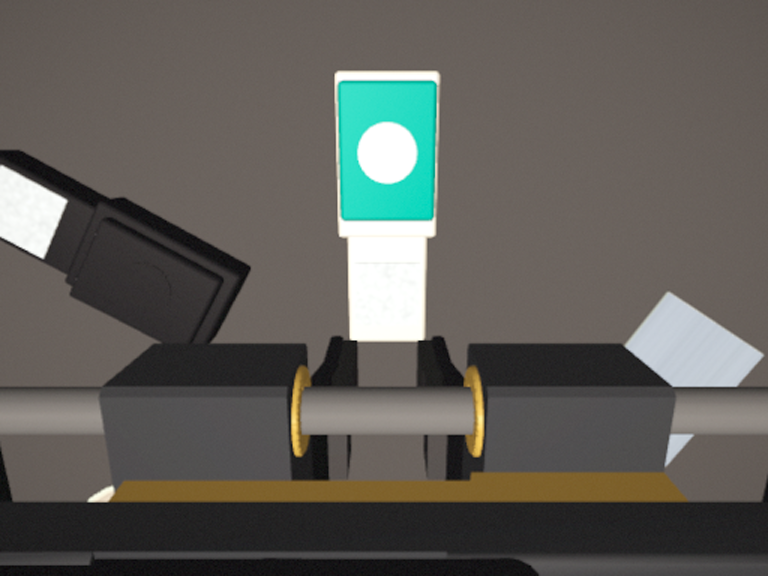

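Call:
send_rows:
  deltas:
    - {"tx": 0,"ty": 0,"tz": 0,"rx": 0,"ry": 0,"rz": 0}
    - {"tx": 0,"ty": 0,"tz": 0,"rx": 0,"ry": 0,"rz": 0}
    - {"tx": 0,"ty": 0,"tz": 0,"rx": 0,"ry": 0,"rz": 0}
    - {"tx": 0,"ty": 0,"tz": 0,"rx": 0,"ry": 0,"rz": 0}
    - {"tx": 0,"ty": 0,"tz": 0,"rx": 0,"ry": 0,"rz": 0}
  claw: 6

```text
time: 7.37
position: [0.5114, -0.3431, 0.0532]
tool_rot: [0.743, 0.67, -0.0, -0.001]
ft_force: [-0.5, 0.1, 0.8]
grip_width: 0.0458
```

```bash
python3 - <<'E'
from h import *
o=robot.get_obs();print(o['position'],o['grip_width'])
w=wcam()
P=cloud(w);z=P[...,2];h=cv2.cvtColor(w['color'],cv2.COLOR_RGB2HSV)
m=(z>.012)&(abs(P[...,0]-.517)<.04)&(P[...,1]>-.39)&(P[...,1]<-.2)&(z<.06)
l=m&(h[...,0]>75)&(h[...,0]<95)&(h[...,1]>100); X=P[l];print('lid',X.mean(0),cv2.minAreaRect((X[:,:2]*1000).astype(np.float32)))
X=P[m&(P[...,1]>-.315)];print('nose half',X.max(0),cv2.minAreaRect((X[:,:2]*1000).astype(np.float32)))
X=P[m&(P[...,1]<-.32)];print('tail half',X.max(0),cv2.minAreaRect((X[:,:2]*1000).astype(np.float32)))
E
```

```text
[ 0.5114276  -0.34314483  0.05319626] 0.04577347837117009
lid [ 0.51968691 -0.27199296  0.03287457] ((519.6407470703125, -273.161865234375), (55.042335510253906, 39.35910415649414), 83.93043518066406)
nose half [ 0.54431052 -0.23894245  0.03569046] ((518.7241821289062, -278.8592224121094), (76.12792205810547, 44.09941482543945), 84.11207580566406)
tail half [ 0.53178856 -0.32001791  0.02405712] ((512.52490234375, -338.834716796875), (41.0296745300293, 35.87887954711914), 83.65653228759766)
```

Call:
send_rows:
  deltas:
    - {"tx": 0,"ty": 0,"tz": 0,"rx": 0,"ry": 0,"rz": 0}
    - {"tx": 0,"ty": 0,"tz": 0,"rx": 0,"ry": 0,"rz": 0}
    - {"tx": 0,"ty": 0,"tz": 1.5,"rx": 0,"ry": 0,"rz": 0}
    - {"tx": 0,"ty": 0,"tz": 3.5,"rx": 0,"ry": 0,"rz": 0}
    - {"tx": 0,"ty": 0,"tz": 4.9,"rx": 0,"ry": 0,"rz": 0}

```text
time: 7.83
position: [0.5116, -0.3433, 0.004]
tool_rot: [0.743, 0.67, 0.0, 0.0]
ft_force: [-0.2, 0.6, 0.3]
grip_width: 0.0598
```

Call:
send_rows:
  deltas:
    - {"tx": 0,"ty": 0,"tz": 0,"rx": 0,"ry": 0,"rz": 0}
    - {"tx": 0,"ty": 0,"tz": 0,"rx": 0,"ry": 0,"rz": 0}

```text
time: 8.0
position: [0.5112, -0.3429, 0.0042]
tool_rot: [0.743, 0.67, -0.0, -0.001]
ft_force: [-0.4, -0.2, 0.3]
grip_width: 0.06
```

```bash
python3 - <<'E'
from h import *
o=robot.get_obs();print(o['position'],o['grip_width'],o['ft_force'])
delta([.5119,-.3434,.004],toolR(1.466))
E
```

```text
[ 0.51123291 -0.3429463   0.0041682 ] 0.06002036671225292 [-0.37166941 -0.22888725  0.30192046]
t(cm) [-0.04  0.07  0.02] r [-0.001 -0.001  0.002]
```

Call:
send_rows:
  deltas:
    - {"tx": 0,"ty": 0.05,"tz": 0,"rx": 0,"ry": 0,"rz": 0}
    - {"tx": 0,"ty": 0.05,"tz": 0,"rx": 0,"ry": 0,"rz": 0}
    - {"tx": 0,"ty": 0.05,"tz": 0,"rx": 0,"ry": 0,"rz": 0}
    - {"tx": 0,"ty": 0.05,"tz": 0,"rx": 0,"ry": 0,"rz": 0}
    - {"tx": 0,"ty": 0.05,"tz": 0,"rx": 0,"ry": 0,"rz": 0}
  claw: 2
  squeeze: 25

```text
time: 8.42
position: [0.5125, -0.3437, 0.0054]
tool_rot: [0.743, 0.67, 0.0, 0.001]
ft_force: [0.9, 0.1, -0.7]
grip_width: 0.0349
```

Call:
send_rows:
  deltas:
    - {"tx": 0,"ty": 0,"tz": 0,"rx": 0,"ry": 0,"rz": 0}
    - {"tx": 0,"ty": 0,"tz": 0,"rx": 0,"ry": 0,"rz": 0}
    - {"tx": 0,"ty": 0,"tz": 0,"rx": 0,"ry": 0,"rz": 0}

```text
time: 8.67
position: [0.5122, -0.3434, 0.0049]
tool_rot: [0.743, 0.67, 0.0, 0.0]
ft_force: [0.5, 0.4, 1.0]
grip_width: 0.0212
```

```bash
python3 - <<'E'
from h import *
o=robot.get_obs();print(o['position'],o['grip_width'],o['ft_force'])
w=wcam();save('w7.png',w['color'])
E
```

```text
[ 0.51220963 -0.34342633  0.00486806] 0.02121663664489761 [0.49939364 0.35486532 1.04353106]
```

View pics/w7.png

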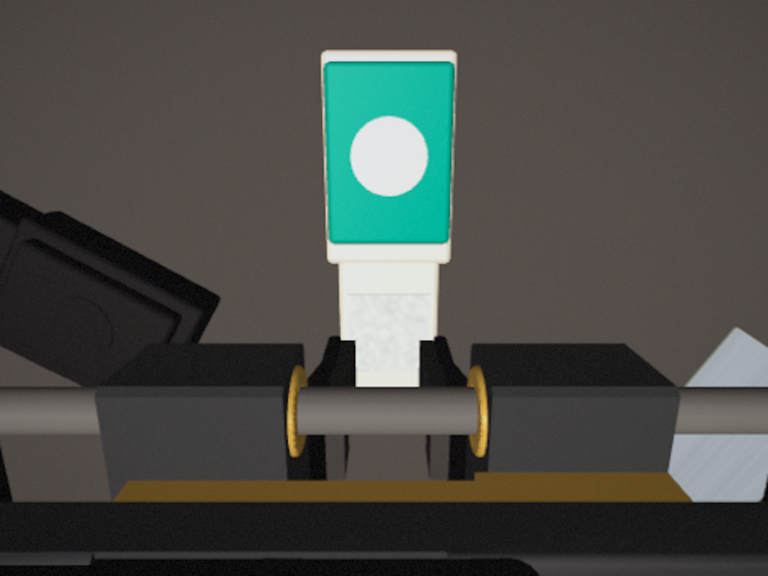

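```bash
python3 - <<'E'
from h import *
w=wcam();o=robot.get_obs()
for p in([.5122,-.3434,.005],[.5122,-.3434,.024],[.5122,-.3434,.044],[.5122,-.36,.022]): print(p,proj(w,p).round(1))
P=cloud(w)
for u,v in((226,229),(232,229),(240,240),(258,230),(258,245),(258,252),(292,229),(286,240),(300,232),(258,275)): print(u,v,P[v,u].round(4))
save('w7c.png',w['color'][190:330,190:330],5)
for n in('side','top'):
    c=robot.camera(n); u,v=proj(c,[.5122,-.3434,.02]).astype(int);save(n+'7.png',c['color'][v-50:v+50,u-60:u+60],6)
E
```

```text
[0.5122, -0.3434, 0.005] [258.6 224.2]
[0.5122, -0.3434, 0.024] [258.6 236.5]
[0.5122, -0.3434, 0.044] [258.7 252.3]
[0.5122, -0.36, 0.022] [261.6 262.2]
226 229 [ 0.4975 -0.3303  0.0422]
232 229 [ 0.4999 -0.3321  0.0381]
240 240 [ 0.5016 -0.3453  0.0218]
258 230 [ 0.5122 -0.3403  0.0221]
258 245 [ 0.5113 -0.349   0.0227]
258 252 [ 0.5108 -0.3538  0.0213]
292 229 [ 0.5295 -0.3334  0.0427]
286 240 [ 0.5257 -0.3347  0.0521]
300 232 [ 0.5372 -0.3534 -0.0007]
258 275 [ 0.5151 -0.312   0.1233]
```

View pics/w7c.png

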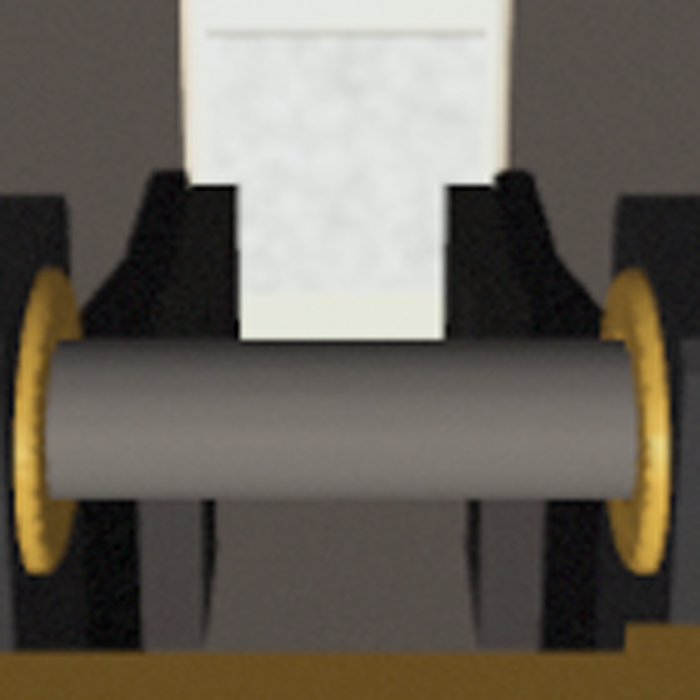

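View pics/side7.png

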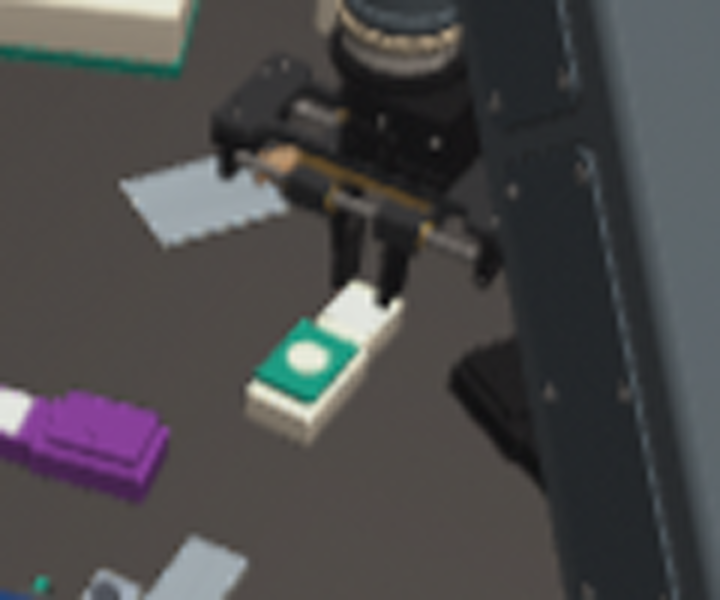

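```bash
python3 - <<'E'
from h import *
w=wcam();o=robot.get_obs();P=cloud(w)
R0=Rn.from_quat(o['tool_rot']);T=R0.inv().apply((P-o['position']).reshape(-1,3)).reshape(P.shape)
for u in(226,228,232,234,284,288):
    print(u,[(v,*(T[v,u]*1000).round(0).astype(int)) for v in range(222,258,2)])
print(o['position'],P[100,256])
m=(abs(P[...,0]-.517)<.1)&(w['z_map']>0)&(np.arange(384)[:,None]<200);print('bench z', np.median(P[20:60,300:330,2]))
E
```

```text
226 [(222, np.int64(0), np.int64(-20), np.int64(5)), (224, np.int64(11), np.int64(-17), np.int64(-30)), (226, np.int64(12), np.int64(-16), np.int64(-34)), (228, np.int64(12), np.int64(-16), np.int64(-36)), (230, np.int64(11), np.int64(-16), np.int64(-38)), (232, np.int64(11), np.int64(-16), np.int64(-41)), (234, np.int64(12), np.int64(-15), np.int64(-44)), (236, np.int64(10), np.int64(-16), np.int64(-43)), (238, np.int64(10), np.int64(-15), np.int64(-44)), (240, np.int64(10), np.int64(-15), np.int64(-46)), (242, np.int64(10), np.int64(-15), np.int64(-49)), (244, np.int64(10), np.int64(-15), np.int64(-52)), (246, np.int64(10), np.int64(-14), np.int64(-54)), (248, np.int64(11), np.int64(-14), np.int64(-57)), (250, np.int64(10), np.int64(-14), np.int64(-57)), (252, np.int64(10), np.int64(-14), np.int64(-59)), (254, np.int64(10), np.int64(-14), np.int64(-62)), (256, np.int64(11), np.int64(-13), np.int64(-65))]
228 [(222, np.int64(7), np.int64(-17), np.int64(-16)), (224, np.int64(6), np.int64(-17), np.int64(-16)), (226, np.int64(5), np.int64(-17), np.int64(-16)), (228, np.int64(10), np.in
[... 3784 characters left out ...]
np.int64(10), np.int64(14), np.int64(-40)), (236, np.int64(10), np.int64(14), np.int64(-42)), (238, np.int64(10), np.int64(14), np.int64(-45)), (240, np.int64(10), np.int64(13), np.int64(-48)), (242, np.int64(10), np.int64(13), np.int64(-50)), (244, np.int64(10), np.int64(13), np.int64(-51)), (246, np.int64(10), np.int64(13), np.int64(-54)), (248, np.int64(10), np.int64(13), np.int64(-55)), (250, np.int64(10), np.int64(13), np.int64(-58)), (252, np.int64(11), np.int64(12), np.int64(-61)), (254, np.int64(10), np.int64(12), np.int64(-62)), (256, np.int64(10), np.int64(12), np.int64(-65))]
[ 0.51217778 -0.34340354  0.00474415] [ 0.5183833  -0.27136707  0.03433858]
bench z -0.0005422025509281875
```

The reported TCP doesn't match the fingers. In the wrist depth image they end at tool z ≈ -30 mm, and they closed in the air above the 22 mm tail. I'll reopen them and go down further, watching the force.

Call:
send_rows:
  deltas:
    - {"tx": 0,"ty": 0,"tz": -0.2,"rx": 0,"ry": 0,"rz": 0}
    - {"tx": 0,"ty": 0,"tz": -0.2,"rx": 0,"ry": 0,"rz": 0}
    - {"tx": 0,"ty": 0,"tz": -0.2,"rx": 0,"ry": 0,"rz": 0}
    - {"tx": 0,"ty": 0,"tz": -0.2,"rx": 0,"ry": 0,"rz": 0}
    - {"tx": 0,"ty": 0,"tz": -0.2,"rx": 0,"ry": 0,"rz": 0}
  claw: 6

```text
time: 9.33
position: [0.5122, -0.3434, 0.0068]
tool_rot: [0.743, 0.67, 0.0, 0.0]
ft_force: [-1.0, 0.1, 0.0]
grip_width: 0.0456
```

Call:
send_rows:
  deltas:
    - {"tx": 0,"ty": 0,"tz": 0,"rx": 0,"ry": 0,"rz": 0}
    - {"tx": 0,"ty": 0,"tz": 0,"rx": 0,"ry": 0,"rz": 0}
    - {"tx": 0,"ty": 0,"tz": 0,"rx": 0,"ry": 0,"rz": 0}
    - {"tx": 0,"ty": 0,"tz": 0,"rx": 0,"ry": 0,"rz": 0}

```text
time: 9.67
position: [0.5122, -0.3434, 0.0068]
tool_rot: [0.743, 0.67, 0.0, -0.0]
ft_force: [0.8, 0.7, -1.1]
grip_width: 0.0592
```

```bash
python3 - <<'E'
from h import *
o=robot.get_obs();print(o['position'],o['grip_width'],o['ft_force'])
delta([.5119,-.3434,-.012],toolR(1.466))
w=wcam();P=cloud(w)
R0=Rn.from_quat(o['tool_rot']);T=R0.inv().apply((P-o['position']).reshape(-1,3)).reshape(P.shape)
# finger front faces: tool x in 8..12, |y| 28..45
m=(abs(T[...,0]-.010)<.0015)&(abs(T[...,1])<.05)&(abs(T[...,1])>.02)&(T[...,2]>-.06)
print(m.sum(),np.sort(T[m][:,2])[-20:].round(4), T[m][:,1].min(),T[m][:,1].max())
s=robot.camera('side');Q=cloud(s)
np.savez('s8.npz',**s)
# dark pixels near tool region
g=s['color'].sum(2)
for r in np.arange(0,.08,.004):
    k=(abs(Q[...,2]-r-.002)<.002)&(abs(Q[...,0]-.512)<.06)&(abs(Q[...,1]+.3434)<.03)&(g<130)
    print(r.round(3),k.sum(), Q[k].mean(0).round(3) if k.sum() else '')
E
```

```text
[ 0.51217679 -0.34341087  0.0067653 ] 0.05922935296282388 [ 0.81140094  0.66168745 -1.08634897]
t(cm) [-0.   -0.03  1.88] r [-0.    -0.     0.002]
1313 [0.0083 0.0083 0.0084 0.0084 0.0084 0.0084 0.0084 0.0085 0.0085 0.0085
 0.0086 0.0086 0.0086 0.0087 0.0087 0.0087 0.0088 0.0089 0.0089 0.0091] -0.049846621800436565 0.04967488608821112
0.0 0 
0.004 0 
0.008 0 
0.012 0 
0.016 0 
0.02 0 
0.024 0 
0.028 0 
0.032 1 [ 0.546 -0.349  0.035]
0.036 0 
0.04 6 [ 0.523 -0.339  0.042]
0.044 6 [ 0.5   -0.337  0.046]
0.048 6 [ 0.499 -0.341  0.051]
0.052 8 [ 0.52  -0.34   0.054]
0.056 5 [ 0.506 -0.335  0.059]
0.06 11 [ 0.515 -0.338  0.062]
0.064 7 [ 0.526 -0.341  0.066]
0.068 3 [ 0.525 -0.336  0.07 ]
0.072 8 [ 0.52  -0.335  0.074]
0.076 8 [ 0.521 -0.337  0.078]
```

Call:
send_rows:
  deltas:
    - {"tx": 0,"ty": 0,"tz": 0.8,"rx": 0,"ry": 0,"rz": 0}
    - {"tx": 0,"ty": 0,"tz": 1.6,"rx": 0,"ry": 0,"rz": 0}
    - {"tx": 0,"ty": 0,"tz": 2.2,"rx": 0,"ry": 0,"rz": 0}
    - {"tx": 0,"ty": 0,"tz": 2.2,"rx": 0,"ry": 0,"rz": 0}

```text
time: 10.1
position: [0.511, -0.3423, -0.0173]
tool_rot: [0.743, 0.67, -0.0, -0.002]
ft_force: [-0.8, -0.0, 0.6]
grip_width: 0.0601
```

```bash
python3 - <<'E'
from h import *
o=robot.get_obs();print(o['position'],o['grip_width'],o['ft_force'])
w=wcam();save('w9.png',w['color'])
s=robot.camera('side');Q=cloud(s);g=s['color'].sum(2)
k=(Q[...,2]>0.005)&(Q[...,2]<.06)&(abs(Q[...,0]-.512)<.06)&(abs(Q[...,1]+.3434)<.03)&(g<130)
print(np.sort(Q[k][:,2])[:10].round(3))
u,v=proj(s,[.5122,-.3434,.02]).astype(int);save('side9.png',s['color'][v-50:v+50,u-60:u+60],6)
E
```

```text
[ 0.51099076 -0.34232486 -0.01729446] 0.060072354583824455 [-0.78497162 -0.02262747  0.57863922]
[0.016 0.016 0.017 0.018 0.019 0.02  0.02  0.021 0.021 0.022]
```

View pics/side9.png

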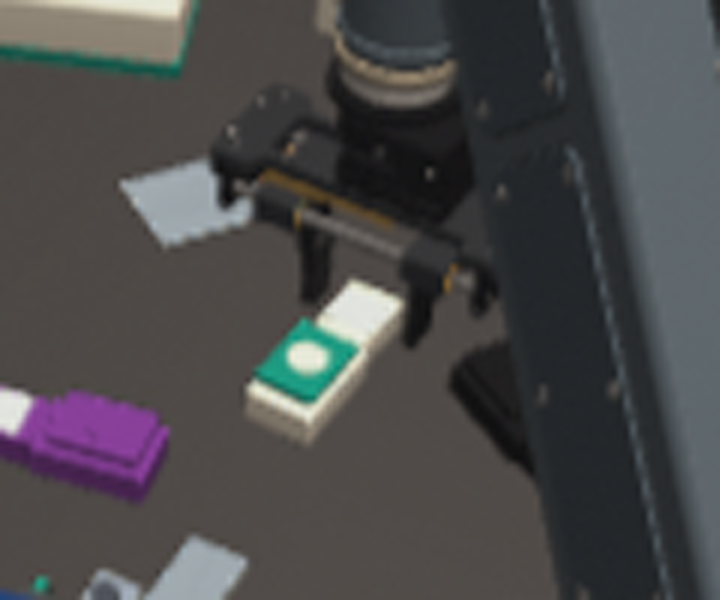

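View pics/w9.png

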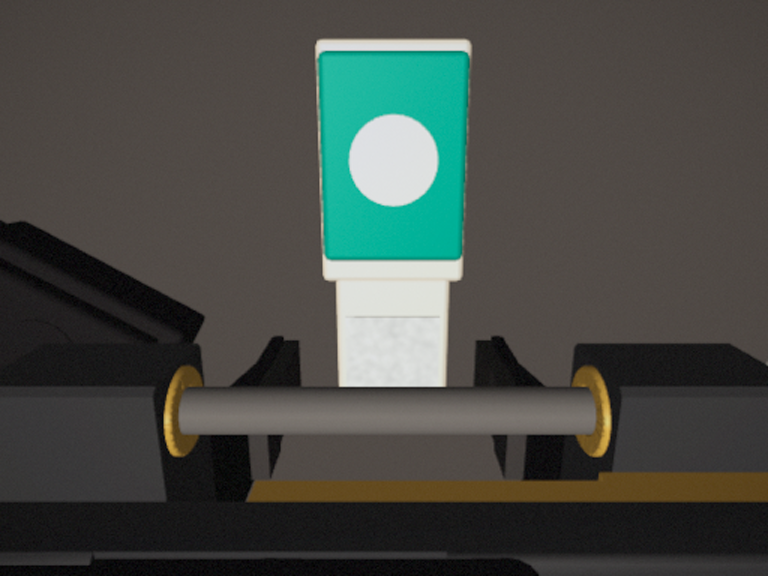

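Call:
send_rows:
  deltas:
    - {"tx": 0,"ty": 0,"tz": 0.3,"rx": 0,"ry": 0,"rz": 0}
    - {"tx": 0,"ty": 0.05,"tz": 0.7,"rx": 0,"ry": 0,"rz": 0}
    - {"tx": 0,"ty": 0.05,"tz": 0.7,"rx": 0,"ry": 0,"rz": 0}

```text
time: 10.45
position: [0.5125, -0.3433, -0.0228]
tool_rot: [0.743, 0.67, -0.0, -0.0]
ft_force: [-0.3, -0.9, -0.5]
grip_width: 0.0601
```

Call:
send_rows:
  deltas:
    - {"tx": 0,"ty": 0,"tz": 0,"rx": 0,"ry": 0,"rz": 0}
    - {"tx": 0,"ty": 0,"tz": 0,"rx": 0,"ry": 0,"rz": 0}
    - {"tx": 0,"ty": 0,"tz": 0,"rx": 0,"ry": 0,"rz": 0}
    - {"tx": 0,"ty": 0,"tz": 0,"rx": 0,"ry": 0,"rz": 0}
    - {"tx": 0,"ty": 0,"tz": 0,"rx": 0,"ry": 0,"rz": 0}
  claw: 2
  squeeze: 20

```text
time: 10.87
position: [0.5128, -0.3436, -0.022]
tool_rot: [0.743, 0.67, 0.0, 0.0]
ft_force: [-0.5, -0.1, 0.5]
grip_width: 0.0357
```

Call:
send_rows:
  deltas:
    - {"tx": 0,"ty": 0,"tz": 0,"rx": 0,"ry": 0,"rz": 0}
    - {"tx": 0,"ty": 0,"tz": 0,"rx": 0,"ry": 0,"rz": 0}
    - {"tx": 0,"ty": 0,"tz": 0,"rx": 0,"ry": 0,"rz": 0}

```text
time: 11.12
position: [0.5128, -0.3436, -0.022]
tool_rot: [0.743, 0.67, 0.0, 0.0]
ft_force: [-0.7, 0.5, 0.9]
grip_width: 0.0362
```

```bash
python3 - <<'E'
from h import *
o=robot.get_obs();print(o['position'],o['grip_width'],o['ft_force'])
E
```

```text
[ 0.51276925 -0.34355928 -0.02204592] 0.036168573196528685 [-0.68703952  0.52773817  0.92403163]
```

Gripped at 36 mm. I'll lift it and look.

Call:
send_rows:
  deltas:
    - {"tx": 0,"ty": 0,"tz": -0.5,"rx": 0,"ry": 0,"rz": 0}
    - {"tx": 0,"ty": 0,"tz": -2,"rx": 0,"ry": 0,"rz": 0}
    - {"tx": 0,"ty": 0,"tz": -4,"rx": 0,"ry": 0,"rz": 0}
    - {"tx": 0,"ty": 0,"tz": -4,"rx": 0,"ry": 0,"rz": 0}

```text
time: 11.45
position: [0.5145, -0.3451, 0.0208]
tool_rot: [0.743, 0.67, 0.0, 0.003]
ft_force: [0.6, -0.5, -2.2]
grip_width: 0.0355
```

```bash
python3 - <<'E'
from h import *
o=robot.get_obs();print(o['position'],o['grip_width'],o['ft_force'])
w=wcam();save('w10.png',w['color'])
P=cloud(w);R0=Rn.from_quat(o['tool_rot']);T=R0.inv().apply((P-o['position']).reshape(-1,3)).reshape(P.shape)
h=cv2.cvtColor(w['color'],cv2.COLOR_RGB2HSV);z=P[...,2]
l=(h[...,0]>75)&(h[...,0]<95)&(h[...,1]>100)&(z>.05)&(z<.1)
X=T[l];print('lid tool',X.mean(0),cv2.minAreaRect((X[:,:2]*1000).astype(np.float32)))
A=np.c_[X[:,:2],np.ones(len(X))];print('tilt',np.linalg.lstsq(A,X[:,2],rcond=None)[0])
m=(abs(T[...,1])<.03)&(T[...,0]>.03)&(T[...,0]<.13)&(z>.04);X=T[m];print(X.min(0),X.max(0),cv2.minAreaRect((X[:,:2]*1000).astype(np.float32)))
print('rz tool x',R0.as_matrix()[:,0], np.arctan2(*R0.as_matrix()[[1,0],0]))
E
```

```text
[ 0.51452008 -0.34511044  0.02080778] 0.03549672675287082 [ 0.59584173 -0.46529983 -2.15228395]
lid tool [ 0.07246538 -0.0003849  -0.05463193] ((54.834388732910156, -0.3953380584716797), (86.92109680175781, 51.920318603515625), 0.015364548191428185)
tilt [ 0.00564114  0.00192851 -0.05503998]
[ 0.03000192 -0.02999546 -0.19239188] [ 0.10357269  0.02999453 -0.03961752] ((66.78732299804688, -0.0005435943603515625), (59.9899787902832, 73.57077026367188), 89.9998779296875)
rz tool x [ 0.10266614  0.99470907 -0.00367816] 1.46794826740876
```

View pics/w10.png

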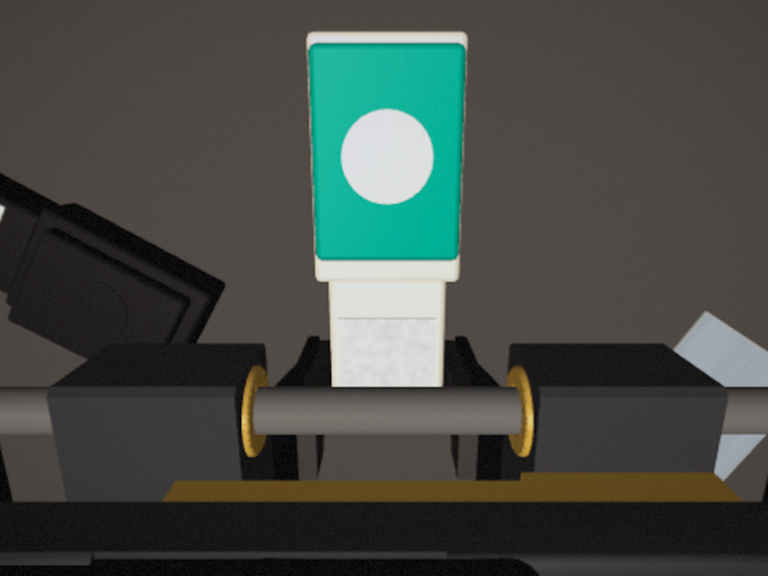

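```bash
python3 - <<'E'
from h import *
delta(C(-.173,0,.02),toolR(YAW))
E
```

```text
t(cm) [15.4  -2.37 -0.1 ] r [ 0.003  0.003 -0.063]
```

Call:
send_rows:
  deltas:
    - {"tx": 4,"ty": -0.6,"tz": 0,"rx": 0,"ry": 0,"rz": -0.02}
    - {"tx": 8,"ty": -1.2,"tz": 0,"rx": 0,"ry": 0,"rz": -0.04}
    - {"tx": 12,"ty": -1.8,"tz": 0,"rx": 0,"ry": 0,"rz": -0.063}
    - {"tx": 15.4,"ty": -2.35,"tz": 0,"rx": 0,"ry": 0,"rz": -0.063}
    - {"tx": 15.4,"ty": -2.35,"tz": 0,"rx": 0,"ry": 0,"rz": -0.063}

```text
time: 11.92
position: [0.5003, -0.1795, 0.0163]
tool_rot: [0.719, 0.695, -0.001, -0.006]
ft_force: [-1.6, 0.9, -2.6]
grip_width: 0.0357
```

Call:
send_rows:
  deltas:
    - {"tx": 0,"ty": 0,"tz": 0,"rx": 0,"ry": 0,"rz": 0}
    - {"tx": 0,"ty": 0,"tz": 0,"rx": 0,"ry": 0,"rz": 0}

```text
time: 12.08
position: [0.5056, -0.1881, 0.0173]
tool_rot: [0.721, 0.693, -0.0, 0.0]
ft_force: [-0.3, 0.2, -1.3]
grip_width: 0.0359
```

```bash
python3 - <<'E'
from h import *
o=robot.get_obs();print(o['position'],inC(o['position']))
delta(C(-.165,0,-.008),toolR(YAW))
w=wcam();save('w11.png',w['color'])
P=cloud(w);z=P[...,2];h=cv2.cvtColor(w['color'],cv2.COLOR_RGB2HSV)
q=(P[...,:2]-O);a=q@AX;b=q@NY
l=(h[...,0]>75)&(h[...,0]<95)&(h[...,1]>100)&(z>.05)&(z<.1)&(a<-.03)
Y=np.c_[a[l],b[l]]*1000;print('lid clamp frame',cv2.minAreaRect(Y.astype(np.float32)),Y.min(0),Y.max(0),z[l].mean())
m=(z>.006)&(z<.0135)&(abs(b)<.06)
for t in(-.06,-.05,-.03,-.02,0):
    B=b[m&(abs(a-t)<.003)]
    if len(B): print(t,B.min(),B.max(),(B.min()+B.max())/2)
m=(z>.018)&(z<.03)
for t in(-.03,-.02,-.01):
    B=b[m&(abs(a-t)<.003)&(abs(b)<.035)]
    if len(B): print('rail',t,B.min(),B.max())
m=(z>.018)&(z<.03)&(abs(b)<.04)&(a>-.06)&(a<0);print('rail front',a[m&(b<0)].min(),a[m&(b>0)].min())
E
```

```text
[ 0.50560169 -0.18812763  0.01731076] [-0.17209196  0.00066701  0.01731076]
t(cm) [0.71 0.07 2.53] r [0.    0.001 0.001]
lid clamp frame ((-121.46530151367188, 3.3076934814453125), (97.11493682861328, 50.21589279174805), 4.145043849945068) [-171.6377705   -24.69697777] [-73.66188542  25.64117655] 0.07191105413352482
-0.06 -0.017928212450466875 0.01775280107786871 -8.770568629908222e-05
-0.05 -0.03536536023256659 0.03427205286577441 -0.0005466536833960908Traceback (most recent call last):
  File "<stdin>", line 17, in <module>
    return umr_minimum(a, axis, None, out, keepdims, initial, where)
ValueError: zero-size array to reduction operation minimum which has no identity
```

View pics/w11.png

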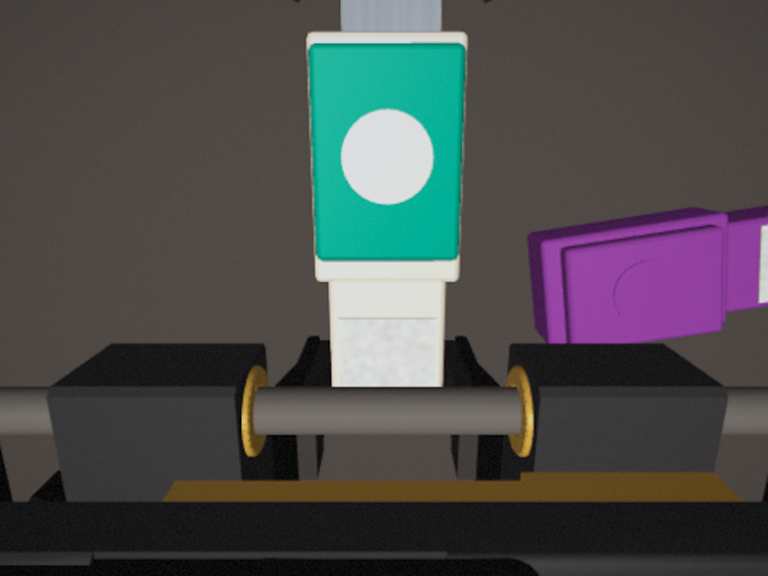

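Call:
send_rows:
  deltas:
    - {"tx": 0,"ty": 0.1,"tz": 1,"rx": 0,"ry": 0,"rz": 0}
    - {"tx": 0.7,"ty": 0.1,"tz": 2.2,"rx": 0,"ry": 0,"rz": 0}
    - {"tx": 0.7,"ty": 0.1,"tz": 2.5,"rx": 0,"ry": 0,"rz": 0}
    - {"tx": 0.7,"ty": 0.1,"tz": 2.5,"rx": 0,"ry": 0,"rz": 0}

```text
time: 12.47
position: [0.5055, -0.1813, -0.0087]
tool_rot: [0.721, 0.692, -0.0, -0.001]
ft_force: [0.4, 0.9, -2.0]
grip_width: 0.0355
```

```bash
python3 - <<'E'
from h import *
o=robot.get_obs();print(inC(o['position']),o['ft_force'])
delta(C(-.12,-.0004,-.009),toolR(YAW))
s=robot.camera('side');u,v=proj(s,C(-.09,0,.03)).astype(int);save('side12.png',s['color'][v-50:v+50,u-60:u+60],6)
E
```

```text
[-0.16525867  0.00101728 -0.00871731] [ 0.38544833  0.91434192 -2.04208309]
t(cm) [4.53 0.14 0.03] r [-0.002 -0.001 -0.001]
```

View pics/side12.png

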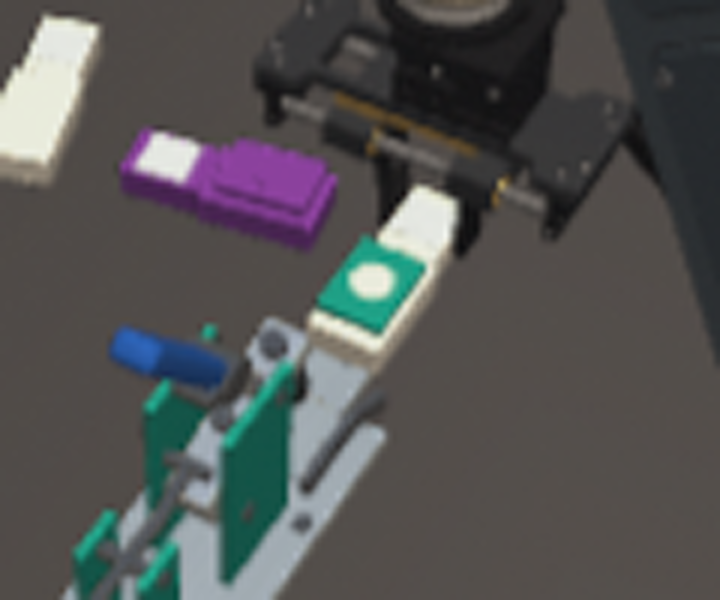

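Call:
send_rows:
  deltas:
    - {"tx": 1.5,"ty": 0.1,"tz": 0,"rx": 0,"ry": 0,"rz": 0}
    - {"tx": 3,"ty": 0.1,"tz": 0,"rx": 0,"ry": 0,"rz": 0}
    - {"tx": 4.5,"ty": 0.1,"tz": 0,"rx": 0,"ry": 0,"rz": 0}
    - {"tx": 4.5,"ty": 0.1,"tz": 0,"rx": 0,"ry": 0,"rz": 0}
    - {"tx": 4.5,"ty": 0.1,"tz": 0,"rx": 0,"ry": 0,"rz": 0}

```text
time: 12.93
position: [0.5096, -0.1363, -0.0069]
tool_rot: [0.721, 0.693, 0.0, 0.001]
ft_force: [0.9, -0.5, -1.4]
grip_width: 0.0355
```

```bash
python3 - <<'E'
from h import *
o=robot.get_obs();print(inC(o['position']),o['ft_force'])
delta(C(-.0795,-.0004,-.009),toolR(YAW))
w=wcam();save('w13.png',w['color'])
s=robot.camera('side');u,v=proj(s,C(-.05,0,.03)).astype(int);save('side13.png',s['color'][v-50:v+50,u-60:u+60],6)
E
```

```text
[-0.12009478 -0.00128339 -0.00689015] [ 0.92943611 -0.50354368 -1.38889557]
t(cm) [ 4.06 -0.08  0.21] r [0.001 0.001 0.001]
```

View pics/w13.png

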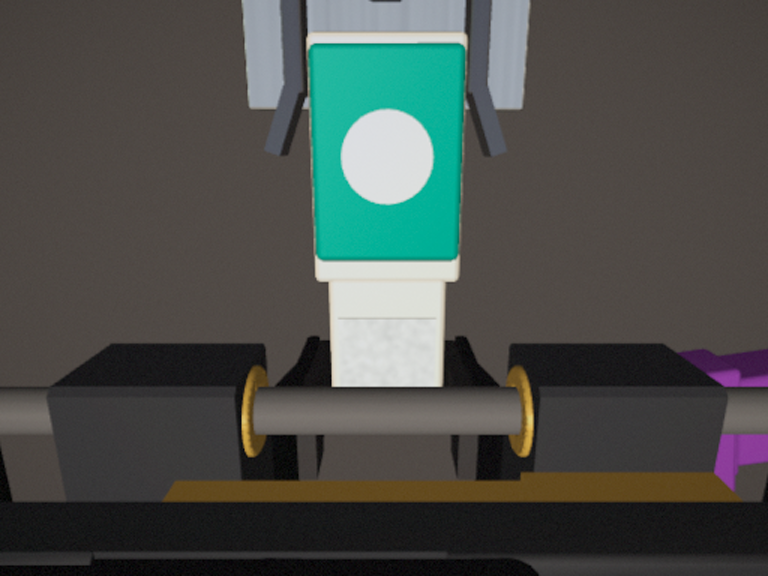

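View pics/side13.png

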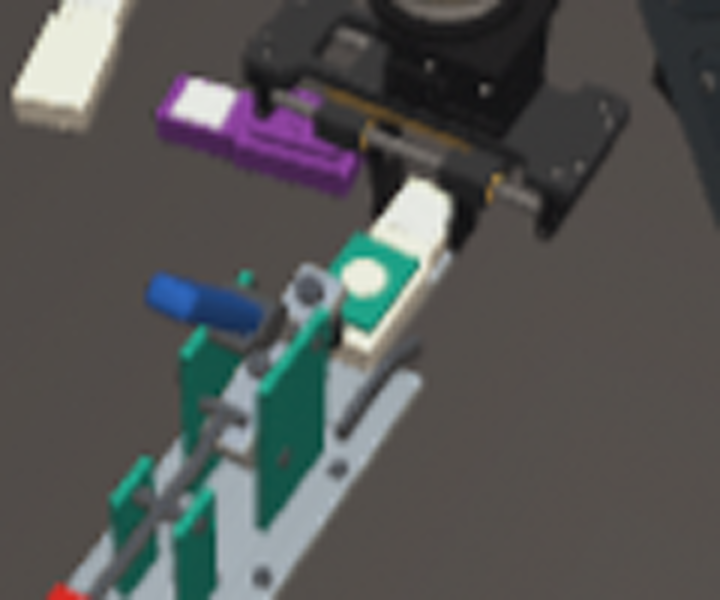

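Call:
send_rows:
  deltas:
    - {"tx": 0,"ty": -0.05,"tz": 0.25,"rx": 0,"ry": 0,"rz": 0}
    - {"tx": 0,"ty": -0.05,"tz": 0.25,"rx": 0,"ry": 0,"rz": 0}
    - {"tx": 0,"ty": -0.05,"tz": 0.25,"rx": 0,"ry": 0,"rz": 0}

```text
time: 13.28
position: [0.5086, -0.1366, -0.0099]
tool_rot: [0.721, 0.693, -0.0, -0.0]
ft_force: [0.1, 0.5, -1.2]
grip_width: 0.0357
```

```bash
python3 - <<'E'
from h import *
o=robot.get_obs();print(inC(o['position']),o['ft_force'],o['moment'])
delta(C(-.0795,-.0004,-.0095),toolR(YAW))
E
```

```text
[-0.12049676 -0.00031212 -0.00987362] [ 0.05430731  0.45166662 -1.24985635] [-0.14334121 -0.08873246 -0.0466995 ]
t(cm) [ 4.1   0.01 -0.04] r [-0.     0.    -0.001]
```

Call:
send_rows:
  deltas:
    - {"tx": 1,"ty": 0,"tz": -0.03,"rx": 0,"ry": 0,"rz": 0}
    - {"tx": 2,"ty": 0,"tz": -0.03,"rx": 0,"ry": 0,"rz": 0}
    - {"tx": 2.8,"ty": 0,"tz": -0.03,"rx": 0,"ry": 0,"rz": 0}
    - {"tx": 2.8,"ty": 0,"tz": -0.03,"rx": 0,"ry": 0,"rz": 0}

```text
time: 13.62
position: [0.5089, -0.1055, -0.0095]
tool_rot: [0.72, 0.694, -0.0, -0.001]
ft_force: [-0.8, -0.2, -1.6]
grip_width: 0.0357
```

```bash
python3 - <<'E'
from h import *
o=robot.get_obs();print(inC(o['position']),o['ft_force'],o['moment'])
w=wcam();save('w14.png',w['color'])
P=cloud(w);R0=Rn.from_quat(o['tool_rot']);T=R0.inv().apply((P-o['position']).reshape(-1,3)).reshape(P.shape)
h=cv2.cvtColor(w['color'],cv2.COLOR_RGB2HSV);z=P[...,2]
l=(h[...,0]>75)&(h[...,0]<95)&(h[...,1]>100)&(T[...,2]<-.05)&(T[...,2]>-.06)&(T[...,0]<.11)&(abs(T[...,1])<.03)
X=T[l];print('lid tool',X.min(0),X.max(0))
E
```

```text
[-0.08942583  0.00065715 -0.00947648] [-0.82285188 -0.23322557 -1.60641375] [-0.04635914 -0.11584516  0.03742518]
lid tool [ 0.01105242 -0.02414559 -0.05915618] [ 0.09779148  0.01952608 -0.05205188]
```

View pics/w14.png

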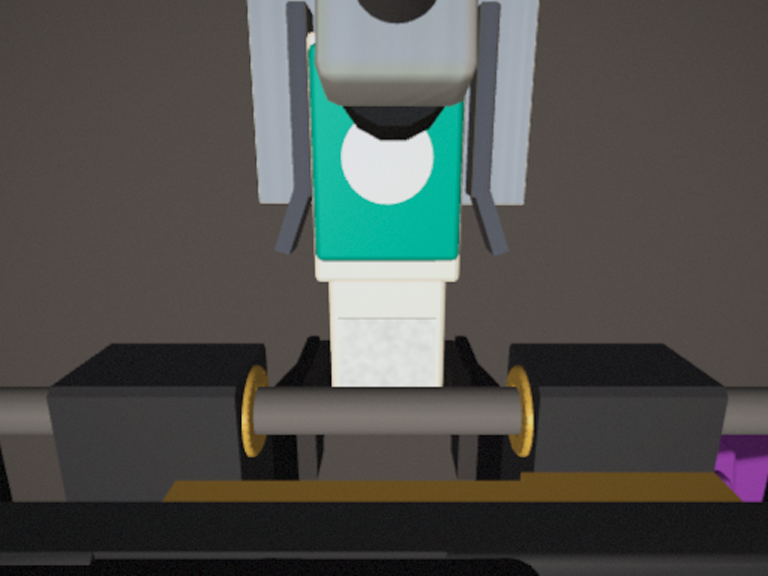

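Call:
send_rows:
  deltas:
    - {"tx": 0.4,"ty": 0.05,"tz": 0.02,"rx": 0,"ry": 0,"rz": 0}
    - {"tx": 0.8,"ty": 0.08,"tz": 0.02,"rx": 0,"ry": 0,"rz": 0}
    - {"tx": 1,"ty": 0.08,"tz": 0.02,"rx": 0,"ry": 0,"rz": 0}
    - {"tx": 1,"ty": 0.08,"tz": 0.02,"rx": 0,"ry": 0,"rz": 0}
  squeeze: 12

```text
time: 14.0
position: [0.511, -0.0976, -0.0096]
tool_rot: [0.721, 0.693, -0.0, -0.0]
ft_force: [-0.6, 0.2, -1.7]
grip_width: 0.0357
```

```bash
python3 - <<'E'
from h import *
o=robot.get_obs();print(inC(o['position']),o['ft_force'],o['moment'])
E
```

```text
[-0.08140682 -0.00108342 -0.00961587] [-0.64552429  0.16554004 -1.73836687] [-0.09761241 -0.12611056 -0.00219402]
```

Call:
send_rows:
  deltas:
    - {"tx": 0.15,"ty": -0.05,"tz": 0.1,"rx": 0,"ry": 0,"rz": 0}
    - {"tx": 0.3,"ty": -0.05,"tz": 0.15,"rx": 0,"ry": 0,"rz": 0}
    - {"tx": 0.3,"ty": -0.05,"tz": 0.15,"rx": 0,"ry": 0,"rz": 0}

```text
time: 14.25
position: [0.5104, -0.0948, -0.0113]
tool_rot: [0.721, 0.693, -0.0, -0.0]
ft_force: [-0.2, -0.6, -1.9]
grip_width: 0.0362
```

```bash
python3 - <<'E'
from h import *
o=robot.get_obs();print(inC(o['position']),o['ft_force'],o['moment'])
E
```

```text
[-0.07868225 -0.00039399 -0.01128233] [-0.18072147 -0.60352109 -1.90848573] [-0.09596666 -0.09965536 -0.03754095]
```

Call:
send_rows:
  deltas:
    - {"tx": 0.1,"ty": 0,"tz": 0,"rx": 0,"ry": 0,"rz": 0}
    - {"tx": 0.2,"ty": 0,"tz": 0.05,"rx": 0,"ry": 0,"rz": 0}
    - {"tx": 0.2,"ty": 0,"tz": 0.05,"rx": 0,"ry": 0,"rz": 0}

```text
time: 14.5
position: [0.5107, -0.0929, -0.0117]
tool_rot: [0.721, 0.693, -0.0, -0.0]
ft_force: [0.6, 1.1, -2.2]
grip_width: 0.0356
```

```bash
python3 - <<'E'
from h import *
o=robot.get_obs();print(inC(o['position']),o['ft_force'],o['moment'])
E
```

```text
[-0.07676546 -0.00058178 -0.01168339] [ 0.62327192  1.09639987 -2.24140661] [-0.07172683 -0.12795832  0.02005983]
```

Call:
send_rows:
  deltas:
    - {"tx": 0.1,"ty": 0,"tz": 0.03,"rx": 0,"ry": 0,"rz": 0}
    - {"tx": 0.1,"ty": 0,"tz": 0.05,"rx": 0,"ry": 0,"rz": 0}

```text
time: 14.67
position: [0.5109, -0.092, -0.0121]
tool_rot: [0.721, 0.693, 0.0, 0.0]
ft_force: [0.4, 0.7, 0.6]
grip_width: 0.0357
```

Call:
send_rows:
  deltas:
    - {"tx": 0.1,"ty": 0,"tz": 0,"rx": 0,"ry": 0,"rz": 0}
    - {"tx": 0.1,"ty": 0,"tz": 0,"rx": 0,"ry": 0,"rz": 0}

```text
time: 14.83
position: [0.5111, -0.0915, -0.012]
tool_rot: [0.721, 0.693, -0.0, 0.0]
ft_force: [0.3, -1.0, -0.5]
grip_width: 0.0354
```

```bash
python3 - <<'E'
from h import *
o=robot.get_obs();print(inC(o['position']),o['ft_force'],o['moment'])
E
```

```text
[-0.07528177 -0.00091742 -0.01196974] [ 0.28358795 -0.9645692  -0.47107323] [-0.39877519 -0.00845857  0.00540968]
```

Call:
send_rows:
  deltas:
    - {"tx": 0.1,"ty": 0,"tz": 0,"rx": 0,"ry": 0,"rz": 0}
    - {"tx": 0.1,"ty": 0,"tz": 0,"rx": 0,"ry": 0,"rz": 0}

```text
time: 15.0
position: [0.5113, -0.0915, -0.0119]
tool_rot: [0.721, 0.693, -0.0, 0.001]
ft_force: [-3.2, -5.1, -0.7]
grip_width: 0.0361
```

```bash
python3 - <<'E'
from h import *
o=robot.get_obs();print(inC(o['position']),o['ft_force'],o['moment'])
w=wcam();save('w15.png',w['color'])
E
```

```text
[-0.07527738 -0.00115869 -0.01188737] [-3.23666186 -5.12481541 -0.71163155] [-1.07316358  0.27021321  0.00552165]
```

View pics/w15.png

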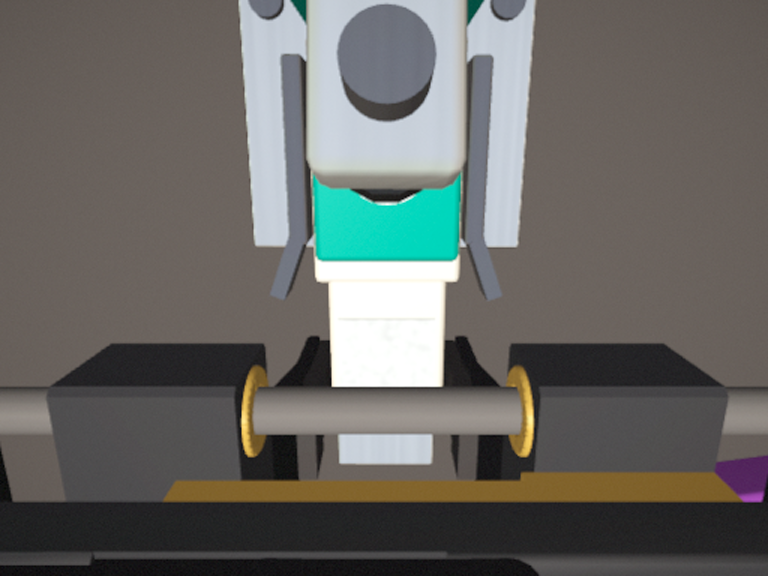

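Call:
send_rows:
  deltas:
    - {"tx": 0,"ty": 0,"tz": 0,"rx": 0,"ry": 0,"rz": 0}
    - {"tx": 0,"ty": 0,"tz": 0,"rx": 0,"ry": 0,"rz": 0}
    - {"tx": 0,"ty": 0,"tz": 0,"rx": 0,"ry": 0,"rz": 0}
    - {"tx": 0,"ty": 0,"tz": 0,"rx": 0,"ry": 0,"rz": 0}
    - {"tx": 0,"ty": 0,"tz": 0,"rx": 0,"ry": 0,"rz": 0}
  claw: 5.5

```text
time: 15.47
position: [0.5108, -0.0897, -0.0121]
tool_rot: [0.721, 0.693, 0.0, -0.0]
ft_force: [0.0, -0.6, 0.3]
grip_width: 0.0535
```

```bash
python3 - <<'E'
from h import *
o=robot.get_obs();print(inC(o['position']),o['ft_force'],o['grip_width'])
w=wcam();save('w16.png',w['color'])
P=cloud(w);z=P[...,2];h=cv2.cvtColor(w['color'],cv2.COLOR_RGB2HSV)
q=(P[...,:2]-O);a=q@AX;b=q@NY
l=(h[...,0]>75)&(h[...,0]<95)&(h[...,1]>100)&(z>.035)&(z<.055)&(a<-.01)
print('lid rear a',np.percentile(a[l],[1,2,5]),'b',b[l].min(),b[l].max(),'z',np.median(z[l]))
t=(z>.025)&(z<.037)&(abs(b)<.03)&(a<-.025)&(a>-.1);print('tail',a[t].min(),a[t].max(),np.median(z[t]),b[t&(a<-.04)].min(),b[t&(a<-.04)].max())
E
```

```text
[-0.07358015 -0.00062782 -0.01210024] [ 0.03992149 -0.61472855  0.27779353] 0.053535025706919634
lid rear a [-0.03213075 -0.03194641 -0.03128789] b -0.02044043663063533 0.019045741377949663 z 0.0429106404238132
tail -0.07626814092926183 -0.025107297696620477 0.03161178524450159 -0.029929350446040434 0.02995364203385446
```

View pics/w16.png

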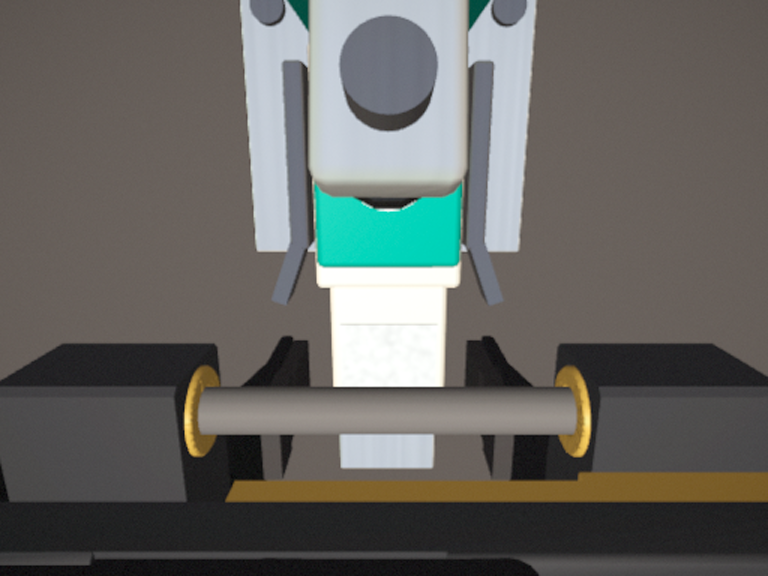

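Call:
send_rows:
  deltas:
    - {"tx": -0.2,"ty": 0,"tz": -2,"rx": 0,"ry": 0,"rz": 0}
    - {"tx": -1,"ty": 0,"tz": -6,"rx": 0,"ry": 0,"rz": 0}
    - {"tx": -3,"ty": 0,"tz": -10,"rx": 0,"ry": 0,"rz": 0}
    - {"tx": -4,"ty": 0,"tz": -14,"rx": 0,"ry": 0,"rz": 0}
    - {"tx": -4,"ty": 0,"tz": -18,"rx": 0,"ry": 0,"rz": 0}

```text
time: 15.93
position: [0.509, -0.1315, 0.1686]
tool_rot: [0.722, 0.692, -0.0, 0.0]
ft_force: [0.5, -0.9, -0.1]
grip_width: 0.0548
```

Call:
send_rows:
  deltas:
    - {"tx": 0,"ty": 0,"tz": -4,"rx": 0,"ry": 0,"rz": 0}
    - {"tx": 0,"ty": 0,"tz": -8,"rx": 0,"ry": 0,"rz": 0}
    - {"tx": 0,"ty": 0,"tz": -8,"rx": 0,"ry": 0,"rz": 0}
    - {"tx": 0,"ty": 0,"tz": -8,"rx": 0,"ry": 0,"rz": 0}
  claw: 0

```text
time: 16.27
position: [0.5108, -0.1306, 0.2499]
tool_rot: [0.721, 0.693, 0.001, 0.003]
ft_force: [0.5, -0.5, -0.1]
grip_width: 0.0361
```

```bash
cat > grip.py <<'E'
from h import *
def blue(c,lab):
    P=cloud(c);h=cv2.cvtColor(c['color'],cv2.COLOR_RGB2HSV)
    q=(P[...,:2]-O);a=q@AX;b=q@NY;z=P[...,2]
    m=(h[...,0]>100)&(h[...,0]<125)&(h[...,1]>110)&(a>.05)&(a<.21)&(abs(b)<.03)&(z>.1)&(z<.26)&(c['z_map']>0)
    X=np.c_[a[m]-.045,b[m],z[m]-.112]*1000
    if len(X)<10: print(lab,'few',len(X));return
    ang=np.arctan2(X[:,2],X[:,0]);r=np.hypot(X[:,0],X[:,2])
    # upper envelope: for radial bins, max angle => top surface offset 8
    print(lab,len(X),'b',X[:,1].min().round(1),X[:,1].max().round(1),'rmax',r.max().round(1))
    for r0 in range(50,140,15):
        k=abs(r-r0)<8
        if k.sum()>3:
            an=np.sort(ang[k]);print('  r',r0,k.sum(),'top',np.percentile(an,[50,75,90]).round(3),'th(90)=',(np.percentile(an,90)-np.arcsin(8/r0)).round(3))
if __name__=='__main__':
    o=robot.get_obs();print(inC(o['position']),o['grip_width'])
    for n in('top','side'): blue(robot.camera(n),n)
    w=wcam();save('w17.png',w['color']);blue(w,'wrist')
E
python3 grip.py
```

```text
[-0.11437219 -0.00222968  0.2499302 ] 0.03609014313507638
top 128 b -11.7 9.2 rmax 142.1
  r 50 13 top [1.065 1.087 1.11 ] th(90)= 0.949
  r 65 20 top [1.044 1.059 1.108] th(90)= 0.985
  r 80 18 top [1.019 1.025 1.037] th(90)= 0.937
  r 95 23 top [0.99  1.015 1.025] th(90)= 0.941
  r 110 18 top [0.99  0.998 1.01 ] th(90)= 0.937
  r 125 21 top [0.973 0.983 0.989] th(90)= 0.925
side 118 b -11.2 11.0 rmax 143.4
  r 50 5 top [0.913 0.977 1.004] th(90)= 0.844
  r 65 12 top [0.926 0.981 1.009] th(90)= 0.886
  r 80 13 top [0.927 0.989 1.002] th(90)= 0.902
  r 95 11 top [0.926 0.966 0.973] th(90)= 0.889
  r 110 14 top [0.914 0.958 0.973] th(90)= 0.9
  r 125 14 top [0.903 0.931 0.949] th(90)= 0.885
wrist few 0
```

View pics/w17.png

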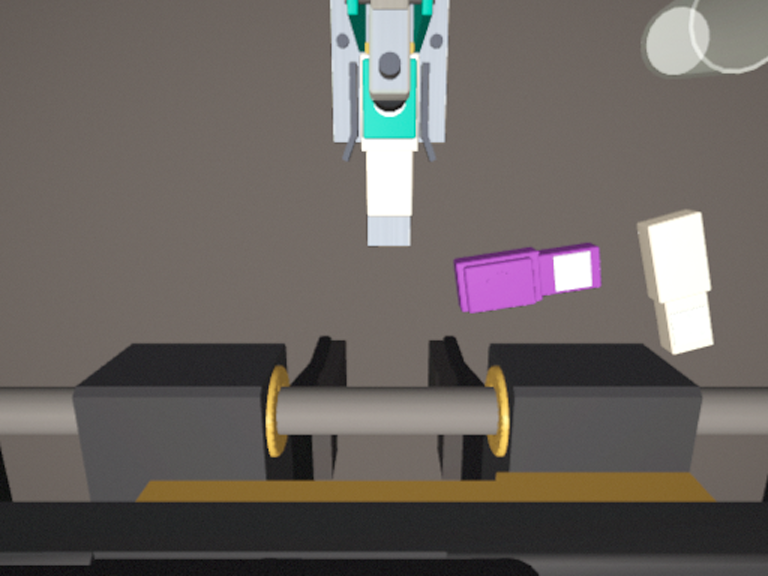

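```bash
python3 - <<'E'
from h import *
delta(C(.0985,0,.25),toolR(YAW))
E
```

```text
t(cm) [21.17  0.07 -0.42] r [-0.003 -0.002  0.   ]
```

Call:
send_rows:
  deltas:
    - {"tx": 4,"ty": 0,"tz": -0.4,"rx": 0,"ry": 0,"rz": 0}
    - {"tx": 8,"ty": 0,"tz": -0.4,"rx": 0,"ry": 0,"rz": 0}
    - {"tx": 12,"ty": 0,"tz": -0.4,"rx": 0,"ry": 0,"rz": 0}
    - {"tx": 16,"ty": 0,"tz": -0.4,"rx": 0,"ry": 0,"rz": 0}
    - {"tx": 19.5,"ty": 0,"tz": -0.4,"rx": 0,"ry": 0,"rz": 0}
  claw: 0

```text
time: 16.83
position: [0.5153, 0.0672, 0.2488]
tool_rot: [0.721, 0.693, -0.001, -0.002]
ft_force: [0.0, 0.0, 0.6]
grip_width: 0.001
```

```bash
python3 - <<'E'
from h import *
o=robot.get_obs();print(inC(o['position']),o['grip_width'])
delta(C(.0985,0,.25),toolR(YAW))
E
```

```text
[0.08343543 0.00119106 0.24877639] 0.0010399296452244006
t(cm) [ 1.51  0.12 -0.12] r [-0.005 -0.001  0.   ]
```

Call:
send_rows:
  deltas:
    - {"tx": 1.5,"ty": 0.1,"tz": 0,"rx": 0,"ry": 0,"rz": 0}
    - {"tx": 1.5,"ty": 0.1,"tz": 1.5,"rx": 0,"ry": 0,"rz": 0}
    - {"tx": 1.5,"ty": 0.1,"tz": 3.5,"rx": 0,"ry": 0,"rz": 0}
    - {"tx": 1.5,"ty": 0.1,"tz": 3.8,"rx": 0,"ry": 0,"rz": 0}
    - {"tx": 1.5,"ty": 0.1,"tz": 3.8,"rx": 0,"ry": 0,"rz": 0}

```text
time: 17.25
position: [0.5162, 0.0801, 0.2102]
tool_rot: [0.721, 0.693, -0.003, -0.003]
ft_force: [0.0, 0.3, 0.0]
grip_width: 0.0007
```

```bash
python3 - <<'E'
from h import *
from grip import blue
o=robot.get_obs();print(inC(o['position']),o['grip_width'],o['ft_force'])
delta(C(.0985,0,.19),toolR(YAW))
s=robot.camera('side');blue(s,'side');Q=cloud(s);g=s['color'].sum(2);q=Q[...,:2]-O;a=q@AX;b=q@NY
u,v=proj(s,C(.1,0,.2)).astype(int);save('side18.png',s['color'][v-50:v+50,u-60:u+60],6)
k=(g<130)&(abs(b)<.03)&(a>.07)&(a<.13)&(Q[...,2]>.2);print(np.sort(Q[k][:,2])[:10])
E
```

```text
[0.09631395 0.0007522  0.21017161] 0.0007254847500200758 [0.02698479 0.30355464 0.01651228]
t(cm) [0.22 0.09 2.02] r [-0.008 -0.     0.   ]
side 118 b -12.3 11.0 rmax 143.5
  r 50 5 top [0.979 1.025 1.037] th(90)= 0.876
  r 65 11 top [0.914 0.966 0.997] th(90)= 0.873
  r 80 12 top [0.937 0.978 1.004] th(90)= 0.904
  r 95 16 top [0.93  0.963 0.98 ] th(90)= 0.895
  r 110 14 top [0.924 0.951 0.97 ] th(90)= 0.897
  r 125 14 top [0.912 0.941 0.96 ] th(90)= 0.896
[0.24247136 0.24252217 0.24310633 0.24314871 0.24364684 0.24411994
 0.24452492 0.2450952  0.24558103 0.24629942]
```

View pics/side18.png

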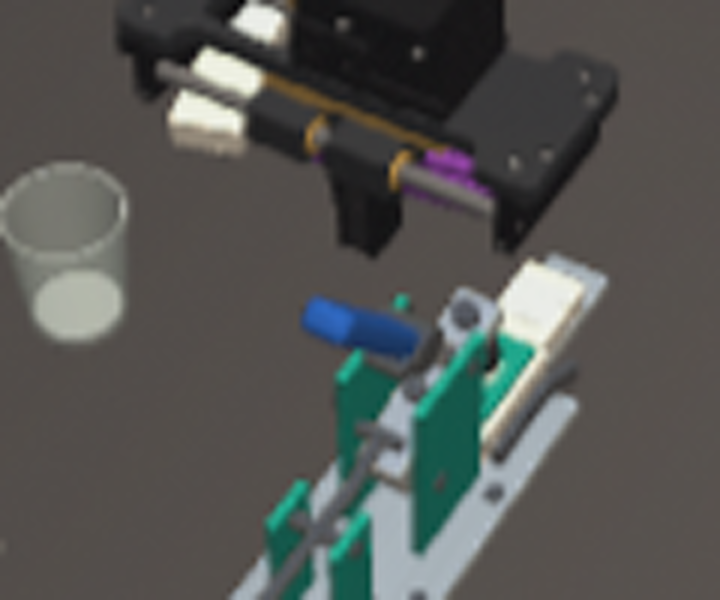

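Call:
send_rows:
  deltas:
    - {"tx": 0.2,"ty": 0.08,"tz": 1.2,"rx": 0.005,"ry": 0,"rz": 0}
    - {"tx": 0.2,"ty": 0.08,"tz": 2.4,"rx": 0.005,"ry": 0,"rz": 0}
    - {"tx": 0.2,"ty": 0.08,"tz": 2.6,"rx": 0.005,"ry": 0,"rz": 0}
    - {"tx": 0.2,"ty": 0.08,"tz": 2.6,"rx": 0.005,"ry": 0,"rz": 0}

```text
time: 17.63
position: [0.5191, 0.0816, 0.1864]
tool_rot: [0.721, 0.693, -0.002, -0.002]
ft_force: [0.4, 0.1, 0.0]
grip_width: 0.0005
```

```bash
cat > st.py <<'E'
from h import *
o=robot.get_obs();print(inC(o['position']).round(4),o['ft_force'].round(2),round(o['time'],2))
import sys
if len(sys.argv)>2: delta(C(float(sys.argv[1]),0,float(sys.argv[2])),toolR(YAW))
E
python3 st.py .0985 .175
```

```text
[ 0.0979 -0.002   0.1864] [0.38 0.11 0.04] 17.63
t(cm) [ 0.06 -0.2   1.14] r [-0.007 -0.    -0.001]
```

Call:
send_rows:
  deltas:
    - {"tx": 0.05,"ty": -0.15,"tz": 0.5,"rx": 0,"ry": 0,"rz": 0}
    - {"tx": 0.05,"ty": -0.15,"tz": 0.7,"rx": 0,"ry": 0,"rz": 0}
    - {"tx": 0.05,"ty": -0.15,"tz": 0.7,"rx": 0,"ry": 0,"rz": 0}

```text
time: 17.88
position: [0.5178, 0.0823, 0.18]
tool_rot: [0.721, 0.693, -0.002, -0.002]
ft_force: [-1.1, -0.1, -0.1]
grip_width: 0.0007
```

Call:
send_rows:
  deltas:
    - {"tx": 0.05,"ty": 0,"tz": 0.2,"rx": 0,"ry": 0,"rz": 0}
    - {"tx": 0.1,"ty": 0,"tz": 0.3,"rx": 0,"ry": 0,"rz": 0}
    - {"tx": 0.1,"ty": 0,"tz": 0.3,"rx": 0,"ry": 0,"rz": 0}

```text
time: 18.13
position: [0.518, 0.0834, 0.1771]
tool_rot: [0.721, 0.693, -0.002, -0.002]
ft_force: [-0.1, -0.2, 0.4]
grip_width: 0.0004
```

Call:
send_rows:
  deltas:
    - {"tx": 0.15,"ty": 0,"tz": 0.2,"rx": 0,"ry": 0,"rz": 0}
    - {"tx": 0.3,"ty": 0,"tz": 0.3,"rx": 0,"ry": 0,"rz": 0}
    - {"tx": 0.3,"ty": 0,"tz": 0.3,"rx": 0,"ry": 0,"rz": 0}

```text
time: 18.38
position: [0.5183, 0.0865, 0.1741]
tool_rot: [0.721, 0.693, -0.002, -0.002]
ft_force: [0.0, 0.6, 1.3]
grip_width: 0.0004
```

```bash
python3 st.py .11 .17; python3 -c "
from grip import *
s=robot.camera('side');blue(s,'side');u,v=proj(s,C(.1,0,.2)).astype(int);save('side19.png',s['color'][v-50:v+50,u-60:u+60],6)"
```

```text
[ 0.1029 -0.0011  0.1741] [0.02 0.56 1.28] 18.38
t(cm) [ 0.72 -0.11  0.41] r [-0.005  0.     0.   ]
side 129 b -11.4 10.7 rmax 143.7
  r 50 6 top [0.945 0.994 1.012] th(90)= 0.852
  r 65 12 top [0.92  0.98  0.999] th(90)= 0.875
  r 80 13 top [0.915 0.959 0.978] th(90)= 0.877
  r 95 17 top [0.909 0.938 0.955] th(90)= 0.871
  r 110 14 top [0.913 0.942 0.945] th(90)= 0.872
  r 125 17 top [0.899 0.928 0.937] th(90)= 0.873
```

View pics/side19.png

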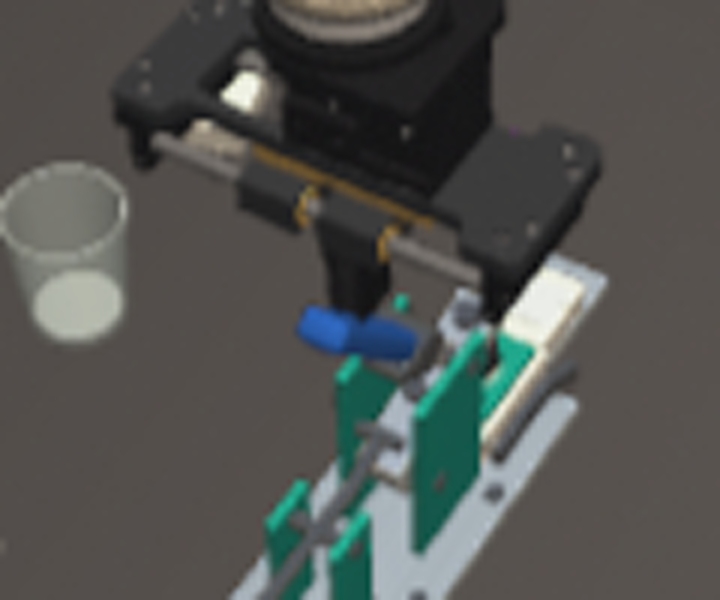

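Call:
send_rows:
  deltas:
    - {"tx": 0.3,"ty": -0.05,"tz": 0.2,"rx": 0,"ry": 0,"rz": 0}
    - {"tx": 0.6,"ty": -0.1,"tz": 0.4,"rx": 0,"ry": 0,"rz": 0}
    - {"tx": 0.9,"ty": -0.1,"tz": 0.6,"rx": 0,"ry": 0,"rz": 0}
    - {"tx": 1.1,"ty": -0.1,"tz": 0.8,"rx": 0,"ry": 0,"rz": 0}

```text
time: 18.77
position: [0.5177, 0.0976, 0.1659]
tool_rot: [0.721, 0.693, -0.002, -0.002]
ft_force: [1.3, -1.4, 0.7]
grip_width: -0.0
```

```bash
python3 st.py .1259 .1535
```

```text
[0.1139 0.     0.1659] [ 1.3  -1.43  0.65] 18.77
t(cm) [1.2  0.01 1.24] r [-0.005  0.     0.   ]
```

Call:
send_rows:
  deltas:
    - {"tx": 0.3,"ty": 0,"tz": 0.25,"rx": 0,"ry": 0,"rz": 0}
    - {"tx": 0.6,"ty": 0,"tz": 0.55,"rx": 0,"ry": 0,"rz": 0}
    - {"tx": 0.9,"ty": 0,"tz": 0.9,"rx": 0,"ry": 0,"rz": 0}
    - {"tx": 1.2,"ty": 0,"tz": 1.25,"rx": 0,"ry": 0,"rz": 0}

```text
time: 19.1
position: [0.5186, 0.1089, 0.1539]
tool_rot: [0.721, 0.693, -0.002, -0.001]
ft_force: [-0.1, -5.2, 6.5]
grip_width: 0.0002
```

```bash
python3 st.py .1308 .1465;python3 -c "
from grip import *
s=robot.camera('side');blue(s,'side')"
```

```text
[ 0.1253 -0.0004  0.1539] [-0.06 -5.21  6.52] 19.1
t(cm) [ 0.56 -0.04  0.74] r [-0.004  0.001  0.001]
side 159 b -11.5 10.7 rmax 143.1
  r 50 14 top [0.745 0.765 0.777] th(90)= 0.617
  r 65 21 top [0.729 0.743 0.755] th(90)= 0.631
  r 80 19 top [0.699 0.722 0.731] th(90)= 0.631
  r 95 18 top [0.669 0.698 0.708] th(90)= 0.624
  r 110 21 top [0.673 0.692 0.696] th(90)= 0.623
  r 125 25 top [0.674 0.681 0.686] th(90)= 0.622
```

Call:
send_rows:
  deltas:
    - {"tx": 0.18,"ty": 0,"tz": 0.25,"rx": 0,"ry": 0,"rz": 0}
    - {"tx": 0.36,"ty": 0,"tz": 0.5,"rx": 0,"ry": 0,"rz": 0}
    - {"tx": 0.52,"ty": 0,"tz": 0.75,"rx": 0,"ry": 0,"rz": 0}

```text
time: 19.4
position: [0.5189, 0.1142, 0.1467]
tool_rot: [0.721, 0.693, -0.002, -0.001]
ft_force: [-0.7, -4.7, 5.8]
grip_width: 0.0003
```

```bash
python3 st.py .1356 .1392
```

```text
[ 0.1306 -0.0005  0.1467] [-0.66 -4.74  5.83] 19.4
t(cm) [ 0.5  -0.05  0.75] r [-0.003  0.001  0.   ]
```

Call:
send_rows:
  deltas:
    - {"tx": 0.17,"ty": 0,"tz": 0.25,"rx": 0,"ry": 0,"rz": 0}
    - {"tx": 0.34,"ty": 0,"tz": 0.5,"rx": 0,"ry": 0,"rz": 0}
    - {"tx": 0.5,"ty": 0,"tz": 0.75,"rx": 0,"ry": 0,"rz": 0}

```text
time: 19.65
position: [0.5189, 0.1192, 0.139]
tool_rot: [0.721, 0.693, -0.002, -0.001]
ft_force: [0.2, -4.3, 6.6]
grip_width: 0.0004
```

```bash
python3 st.py .1408 .1289
```

```text
[ 0.1355 -0.0004  0.139 ] [ 0.22 -4.26  6.57] 19.65
t(cm) [ 0.53 -0.03  1.01] r [-0.004  0.001  0.   ]
```

Call:
send_rows:
  deltas:
    - {"tx": 0.13,"ty": 0,"tz": 0.25,"rx": 0,"ry": 0,"rz": 0}
    - {"tx": 0.26,"ty": 0,"tz": 0.5,"rx": 0,"ry": 0,"rz": 0}
    - {"tx": 0.39,"ty": 0,"tz": 0.75,"rx": 0,"ry": 0,"rz": 0}
    - {"tx": 0.52,"ty": 0,"tz": 1,"rx": 0,"ry": 0,"rz": 0}

```text
time: 19.98
position: [0.519, 0.1244, 0.1289]
tool_rot: [0.721, 0.693, -0.002, -0.001]
ft_force: [0.5, -4.1, 4.9]
grip_width: 0.0008
```

```bash
python3 st.py .1449 .1183;python3 -c "
from grip import *
s=robot.camera('side');blue(s,'side')"
```

```text
[ 0.1408 -0.0003  0.1289] [ 0.47 -4.11  4.93] 19.98
t(cm) [ 0.41 -0.02  1.06] r [-0.004  0.001  0.   ]
side 155 b -11.1 10.7 rmax 141.9
  r 50 12 top [0.512 0.523 0.532] th(90)= 0.371
  r 65 9 top [0.432 0.466 0.515] th(90)= 0.392
  r 80 21 top [0.441 0.465 0.472] th(90)= 0.372
  r 95 16 top [0.42  0.448 0.454] th(90)= 0.369
  r 110 22 top [0.415 0.435 0.443] th(90)= 0.37
  r 125 38 top [0.418 0.426 0.439] th(90)= 0.375
```

Call:
send_rows:
  deltas:
    - {"tx": 0.1,"ty": 0,"tz": 0.25,"rx": 0,"ry": 0,"rz": 0}
    - {"tx": 0.2,"ty": 0,"tz": 0.5,"rx": 0,"ry": 0,"rz": 0}
    - {"tx": 0.3,"ty": 0,"tz": 0.75,"rx": 0,"ry": 0,"rz": 0}
    - {"tx": 0.4,"ty": 0,"tz": 1,"rx": 0,"ry": 0,"rz": 0}

```text
time: 20.37
position: [0.5188, 0.1287, 0.1184]
tool_rot: [0.721, 0.693, -0.002, -0.002]
ft_force: [1.5, -3.7, 3.5]
grip_width: 0.0006
```

```bash
python3 st.py .1466 .1126;python3 -c "
from grip import *
s=robot.camera('side');blue(s,'side')"
```

```text
[1.450e-01 1.000e-04 1.184e-01] [ 1.52 -3.66  3.47] 20.37
t(cm) [0.16 0.01 0.58] r [-0.004  0.    -0.   ]
side 150 b -11.9 10.7 rmax 142.2
  r 50 10 top [0.396 0.405 0.422] th(90)= 0.261
  r 65 13 top [0.406 0.416 0.423] th(90)= 0.3
  r 80 14 top [0.334 0.353 0.365] th(90)= 0.265
  r 95 16 top [0.313 0.344 0.355] th(90)= 0.271
  r 110 21 top [0.319 0.332 0.344] th(90)= 0.272
  r 125 41 top [0.32  0.33  0.333] th(90)= 0.269
```

Call:
send_rows:
  deltas:
    - {"tx": 0.08,"ty": 0,"tz": 0.2,"rx": 0,"ry": 0,"rz": 0}
    - {"tx": 0.15,"ty": 0,"tz": 0.4,"rx": 0,"ry": 0,"rz": 0}
    - {"tx": 0.17,"ty": 0,"tz": 0.6,"rx": 0,"ry": 0,"rz": 0}

```text
time: 20.67
position: [0.5185, 0.1311, 0.1122]
tool_rot: [0.721, 0.693, -0.001, -0.002]
ft_force: [1.8, -0.2, 2.1]
grip_width: 0.0004
```

Call:
send_rows:
  deltas:
    - {"tx": 0.04,"ty": 0,"tz": 0.15,"rx": 0,"ry": 0,"rz": 0}
    - {"tx": 0.08,"ty": 0,"tz": 0.3,"rx": 0,"ry": 0,"rz": 0}

```text
time: 20.83
position: [0.5184, 0.1319, 0.1092]
tool_rot: [0.721, 0.693, -0.002, -0.002]
ft_force: [0.5, 0.4, 1.4]
grip_width: 0.0005
```

```bash
python3 st.py .148 .1071;python3 -c "
from grip import *
s=robot.camera('side');blue(s,'side')"
```

```text
[0.1482 0.0007 0.1092] [0.55 0.41 1.39] 20.83
t(cm) [-0.02  0.07  0.21] r [-0.006 -0.001 -0.   ]
side 140 b -12.0 11.4 rmax 142.1
  r 50 6 top [0.197 0.247 0.273] th(90)= 0.112
  r 65 15 top [0.29  0.307 0.316] th(90)= 0.193
  r 80 9 top [0.227 0.243 0.269] th(90)= 0.169
  r 95 13 top [0.23  0.252 0.272] th(90)= 0.187
  r 110 20 top [0.234 0.246 0.261] th(90)= 0.188
  r 125 43 top [0.239 0.246 0.251] th(90)= 0.187
```

Call:
send_rows:
  deltas:
    - {"tx": 0,"ty": 0.05,"tz": 0.1,"rx": 0,"ry": 0,"rz": 0}
    - {"tx": 0,"ty": 0.05,"tz": 0.25,"rx": 0,"ry": 0,"rz": 0}

```text
time: 21.05
position: [0.5184, 0.1316, 0.1068]
tool_rot: [0.721, 0.693, -0.002, -0.003]
ft_force: [-0.2, 0.3, 1.5]
grip_width: 0.0004
```

Call:
send_rows:
  deltas:
    - {"tx": 0,"ty": 0,"tz": 0.1,"rx": 0,"ry": 0,"rz": 0}
    - {"tx": 0,"ty": 0,"tz": 0.2,"rx": 0,"ry": 0,"rz": 0}

```text
time: 21.22
position: [0.5185, 0.1313, 0.1047]
tool_rot: [0.721, 0.693, -0.002, -0.002]
ft_force: [0.9, -0.1, -0.1]
grip_width: 0.0003
```

```bash
python3 st.py .1497 .098;python3 -c "
from grip import *
s=robot.camera('side');blue(s,'side')"
```

```text
[0.1476 0.0006 0.1047] [ 0.87 -0.12 -0.06] 21.22
t(cm) [0.21 0.06 0.67] r [-0.006  0.     0.   ]
side 144 b -12.0 11.0 rmax 142.1
  r 50 4 top [0.172 0.219 0.236] th(90)= 0.075
  r 65 15 top [0.246 0.27  0.288] th(90)= 0.165
  r 80 7 top [0.187 0.212 0.228] th(90)= 0.128
  r 95 17 top [0.204 0.214 0.231] th(90)= 0.146
  r 110 24 top [0.192 0.203 0.216] th(90)= 0.143
  r 125 45 top [0.195 0.2   0.21 ] th(90)= 0.146
```

Call:
send_rows:
  deltas:
    - {"tx": 0,"ty": 0.05,"tz": 0.1,"rx": 0,"ry": 0,"rz": 0}
    - {"tx": 0,"ty": 0.05,"tz": 0.2,"rx": 0,"ry": 0,"rz": 0}

```text
time: 21.43
position: [0.5196, 0.1312, 0.103]
tool_rot: [0.721, 0.693, -0.002, -0.002]
ft_force: [-0.1, 0.9, -0.8]
grip_width: 0.0002
```

```bash
python3 st.py .1497 .098;python3 -c "
from grip import *
s=robot.camera('side');blue(s,'side')"
```

```text
[ 0.1475 -0.0006  0.103 ] [-0.09  0.86 -0.76] 21.43
t(cm) [ 0.22 -0.05  0.5 ] r [-0.005  0.    -0.   ]
side 166 b -12.1 11.3 rmax 143.2
  r 50 5 top [0.166 0.175 0.182] th(90)= 0.021
  r 65 17 top [0.192 0.211 0.222] th(90)= 0.099
  r 80 14 top [0.143 0.157 0.166] th(90)= 0.066
  r 95 20 top [0.145 0.162 0.181] th(90)= 0.097
  r 110 33 top [0.143 0.154 0.209] th(90)= 0.136
  r 125 44 top [0.134 0.144 0.152] th(90)= 0.088
```

It snapped over centre by itself: the grip slope jumped to about 0.085 and the contact force is zero. Next I'll lift off and check.

Call:
send_rows:
  deltas:
    - {"tx": 0,"ty": 0,"tz": -1,"rx": 0,"ry": 0,"rz": 0}
    - {"tx": 0,"ty": 0,"tz": -3,"rx": 0,"ry": 0,"rz": 0}
    - {"tx": 0,"ty": 0,"tz": -5,"rx": 0,"ry": 0,"rz": 0}
    - {"tx": 0,"ty": 0,"tz": -5,"rx": 0,"ry": 0,"rz": 0}

```text
time: 21.82
position: [0.5229, 0.1314, 0.1572]
tool_rot: [0.721, 0.693, 0.001, 0.001]
ft_force: [0.7, -0.6, -0.3]
grip_width: 0.0004
```

```bash
python3 st.py .24 .16;python3 -c "
from grip import *
s=robot.camera('side');blue(s,'side');u,v=proj(s,C(.1,0,.1)).astype(int);save('side20.png',s['color'][v-60:v+60,u-80:u+80],5)
P=cloud(s);h=cv2.cvtColor(s['color'],cv2.COLOR_RGB2HSV);z=P[...,2];q=P[...,:2]-O;a=q@AX;b=q@NY
r=((h[...,0]<6)|(h[...,0]>174))&(h[...,1]>150)&(z>.06)&(z<.11)&(abs(b)<.03)&(a>.19)&(a<.26)
print('tab',r.sum(),a[r].min(),a[r].max(),b[r].min(),b[r].max(),np.median(z[r]),np.median(a[r]))
t=robot.camera('top');blue(t,'top')
"
```

```text
[ 0.1479 -0.0038  0.1572] [ 0.66 -0.56 -0.26] 21.82
t(cm) [ 9.21 -0.38 -0.27] r [ 0.003 -0.001  0.   ]
side 261 b -12.2 10.4 rmax 141.1
  r 50 23 top [0.216 0.239 0.259] th(90)= 0.099
  r 65 41 top [0.192 0.213 0.24 ] th(90)= 0.116
  r 80 42 top [0.173 0.185 0.204] th(90)= 0.104
  r 95 42 top [0.153 0.166 0.177] th(90)= 0.093
  r 110 44 top [0.146 0.154 0.162] th(90)= 0.089
  r 125 45 top [0.131 0.14  0.152] th(90)= 0.088
tab 140 0.20735717796396191 0.24344549232839302 -0.018682731172502427 0.014368168333789328 0.09024549039124574 0.22698312969860754
top 42 b -12.3 9.0 rmax 70.3
  r 50 18 top [0.229 0.254 0.319] th(90)= 0.159
  r 65 24 top [0.184 0.214 0.268] th(90)= 0.145
```

View pics/side20.png

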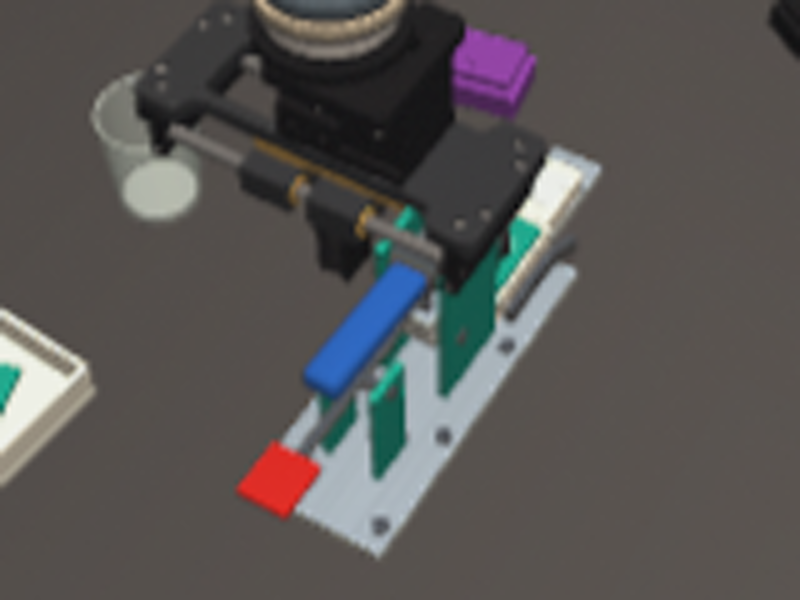

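Call:
send_rows:
  deltas:
    - {"tx": 3,"ty": -0.2,"tz": 0,"rx": 0,"ry": 0,"rz": 0}
    - {"tx": 6.5,"ty": -0.3,"tz": 0,"rx": 0,"ry": 0,"rz": 0}
    - {"tx": 8.8,"ty": -0.3,"tz": 0,"rx": 0,"ry": 0,"rz": 0}
    - {"tx": 8.8,"ty": -0.3,"tz": 0,"rx": 0,"ry": 0,"rz": 0}

```text
time: 22.25
position: [0.5196, 0.2229, 0.1523]
tool_rot: [0.72, 0.694, -0.002, -0.003]
ft_force: [0.4, 0.5, -1.3]
grip_width: 0.0006
```

```bash
python3 st.py .236 .070
```

```text
[0.2391 0.0031 0.1523] [ 0.37  0.54 -1.32] 22.25
t(cm) [-0.33  0.36  8.22] r [-0.006 -0.002  0.003]
```

Call:
send_rows:
  deltas:
    - {"tx": -0.2,"ty": 0.3,"tz": 2,"rx": 0,"ry": 0,"rz": 0}
    - {"tx": -0.2,"ty": 0.3,"tz": 5,"rx": 0,"ry": 0,"rz": 0}
    - {"tx": -0.2,"ty": 0.3,"tz": 7,"rx": 0,"ry": 0,"rz": 0}
    - {"tx": -0.2,"ty": 0.3,"tz": 7.8,"rx": 0,"ry": 0,"rz": 0}
    - {"tx": -0.2,"ty": 0.3,"tz": 7.8,"rx": 0,"ry": 0,"rz": 0}

```text
time: 22.67
position: [0.5205, 0.2161, 0.0725]
tool_rot: [0.721, 0.693, -0.005, -0.003]
ft_force: [-0.2, 0.2, 0.2]
grip_width: 0.0004
```

```bash
python3 st.py .236 .06; python3 -c "
from h import *
s=robot.camera('side');u,v=proj(s,C(.22,0,.1)).astype(int);save('side21.png',s['color'][v-60:v+60,u-80:u+80],5)"
```

```text
[0.2324 0.002  0.0725] [-0.15  0.19  0.23] 22.67
t(cm) [0.37 0.21 1.24] r [-0.011  0.002 -0.   ]
```

View pics/side21.png

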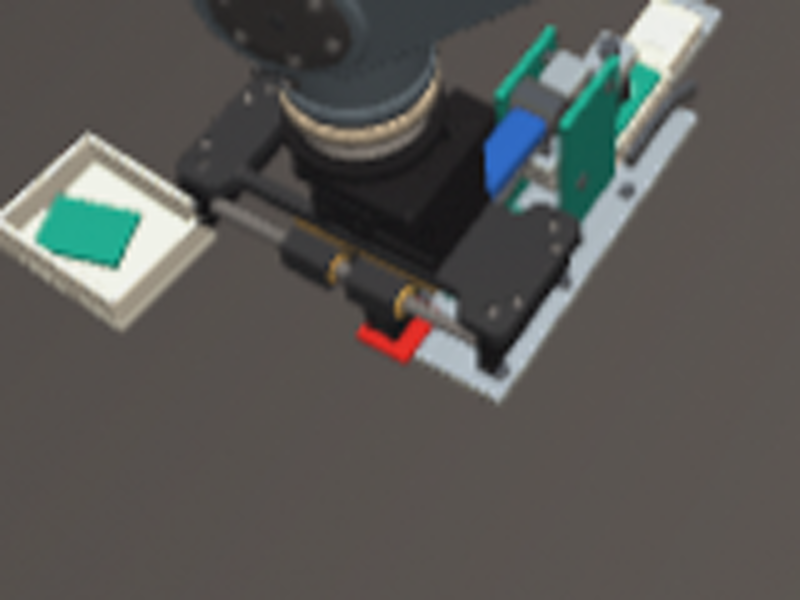

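Call:
send_rows:
  deltas:
    - {"tx": 0.4,"ty": 0.15,"tz": 0.4,"rx": 0,"ry": 0,"rz": 0}
    - {"tx": 0.4,"ty": 0.15,"tz": 0.9,"rx": 0,"ry": 0,"rz": 0}
    - {"tx": 0.4,"ty": 0.15,"tz": 1.1,"rx": 0,"ry": 0,"rz": 0}

```text
time: 22.97
position: [0.5252, 0.2213, 0.0646]
tool_rot: [0.721, 0.693, -0.001, -0.001]
ft_force: [-0.3, -0.2, -0.1]
grip_width: 0.0003
```

```bash
python3 st.py .236 .055
```

```text
[ 0.2378 -0.0026  0.0646] [-0.28 -0.17 -0.13] 22.97
t(cm) [-0.18 -0.26  0.96] r [-0.003 -0.     0.   ]
```

Call:
send_rows:
  deltas:
    - {"tx": -0.1,"ty": -0.15,"tz": 0.25,"rx": 0,"ry": 0,"rz": 0}
    - {"tx": -0.1,"ty": -0.15,"tz": 0.5,"rx": 0,"ry": 0,"rz": 0}

```text
time: 23.13
position: [0.5228, 0.2201, 0.0593]
tool_rot: [0.721, 0.693, -0.002, -0.002]
ft_force: [0.4, -0.2, 0.1]
grip_width: 0.0001
```

Call:
send_rows:
  deltas:
    - {"tx": 0,"ty": 0,"tz": 0.2,"rx": 0,"ry": 0,"rz": 0}
    - {"tx": 0,"ty": 0,"tz": 0.4,"rx": 0,"ry": 0,"rz": 0}

```text
time: 23.3
position: [0.5228, 0.2203, 0.0552]
tool_rot: [0.721, 0.693, -0.002, -0.002]
ft_force: [-1.3, 0.5, 2.5]
grip_width: 0.0006
```

```bash
python3 st.py .236 .05
```

```text
[ 2.367e-01 -2.000e-04  5.520e-02] [-1.27  0.54  2.53] 23.3
t(cm) [-0.07 -0.02  0.52] r [-0.005 -0.    -0.   ]
```

Pressing the tab now, with 2.5 N of contact. I'll carry on in 2–3 mm steps.

Call:
send_rows:
  deltas:
    - {"tx": 0,"ty": 0,"tz": 0.15,"rx": 0,"ry": 0,"rz": 0}
    - {"tx": 0,"ty": 0,"tz": 0.3,"rx": 0,"ry": 0,"rz": 0}

```text
time: 23.47
position: [0.5229, 0.2203, 0.0524]
tool_rot: [0.721, 0.693, -0.002, -0.002]
ft_force: [-2.0, 0.6, 3.5]
grip_width: 0.0004
```

Call:
send_rows:
  deltas:
    - {"tx": 0,"ty": 0,"tz": 0.15,"rx": 0,"ry": 0,"rz": 0}
    - {"tx": 0,"ty": 0,"tz": 0.3,"rx": 0,"ry": 0,"rz": 0}

```text
time: 23.63
position: [0.5229, 0.2202, 0.049]
tool_rot: [0.721, 0.693, -0.002, -0.002]
ft_force: [-0.3, 0.3, 0.5]
grip_width: 0.0004
```

```bash
python3 st.py; python3 -c "
from grip import *
s=robot.camera('side');blue(s,'side')
t=robot.camera('top');blue(t,'top')"
```

```text
[ 0.2366 -0.0003  0.049 ] [-0.34  0.34  0.48] 23.63
side 129 b -11.3 10.5 rmax 116.2
  r 50 25 top [0.319 0.328 0.349] th(90)= 0.188
  r 65 35 top [0.289 0.304 0.312] th(90)= 0.189
  r 80 38 top [0.269 0.277 0.295] th(90)= 0.195
  r 95 21 top [0.225 0.252 0.259] th(90)= 0.175
  r 110 15 top [0.218 0.239 0.248] th(90)= 0.176
top 156 b -12.9 9.1 rmax 137.1
  r 50 22 top [0.389 0.408 0.447] th(90)= 0.287
  r 65 29 top [0.345 0.387 0.411] th(90)= 0.288
  r 80 25 top [0.306 0.329 0.364] th(90)= 0.264
  r 95 25 top [0.283 0.317 0.36 ] th(90)= 0.276
  r 110 27 top [0.273 0.294 0.31 ] th(90)= 0.238
  r 125 30 top [0.251 0.292 0.305] th(90)= 0.241
```

Call:
send_rows:
  deltas:
    - {"tx": 0,"ty": 0,"tz": 0,"rx": 0,"ry": 0,"rz": 0}
    - {"tx": 0,"ty": 0,"tz": 0,"rx": 0,"ry": 0,"rz": 0}
    - {"tx": 0,"ty": 0,"tz": 0,"rx": 0,"ry": 0,"rz": 0}

```text
time: 23.98
position: [0.5229, 0.2202, 0.049]
tool_rot: [0.721, 0.693, -0.002, -0.002]
ft_force: [-0.4, -0.5, 1.3]
grip_width: 0.0002
```

```bash
python3 st.py; python3 -c "
from grip import *
t=robot.camera('top');blue(t,'top')
s=robot.camera('side');blue(s,'side');u,v=proj(s,C(.15,0,.1)).astype(int);save('side22.png',s['color'][v-60:v+60,u-80:u+80],5)
"
```

```text
[ 0.2366 -0.0003  0.049 ] [-0.44 -0.46  1.34] 23.98
top 127 b -12.1 9.5 rmax 143.4
  r 50 13 top [1.084 1.09  1.096] th(90)= 0.935
  r 65 17 top [1.058 1.084 1.102] th(90)= 0.978
  r 80 23 top [1.012 1.029 1.047] th(90)= 0.947
  r 95 19 top [1.    1.019 1.022] th(90)= 0.938
  r 110 20 top [0.987 1.005 1.015] th(90)= 0.942
  r 125 20 top [0.971 0.985 1.006] th(90)= 0.942
side 80 b -1.6 10.8 rmax 141.2
  r 50 6 top [0.923 1.016 1.036] th(90)= 0.875
  r 65 9 top [0.94  0.975 0.999] th(90)= 0.875
  r 80 13 top [0.927 0.973 1.001] th(90)= 0.901
  r 95 14 top [0.93  0.97  0.982] th(90)= 0.898
  r 110 11 top [0.916 0.946 0.961] th(90)= 0.889
  r 125 11 top [0.884 0.915 0.944] th(90)= 0.88
```

View pics/side22.png

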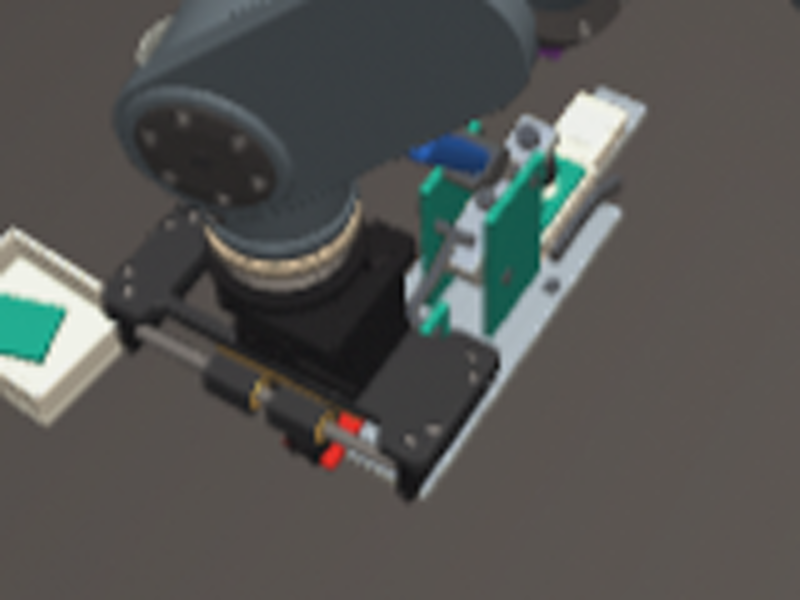

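Call:
send_rows:
  deltas:
    - {"tx": 0,"ty": 0,"tz": -1.5,"rx": 0,"ry": 0,"rz": 0}
    - {"tx": 0.5,"ty": 0,"tz": -4,"rx": 0,"ry": 0,"rz": 0}
    - {"tx": 1,"ty": 0,"tz": -8,"rx": 0,"ry": 0,"rz": 0}
    - {"tx": 2,"ty": 0,"tz": -12,"rx": 0,"ry": 0,"rz": 0}
    - {"tx": 2,"ty": 0,"tz": -14,"rx": 0,"ry": 0,"rz": 0}

```text
time: 24.5
position: [0.527, 0.2418, 0.1938]
tool_rot: [0.721, 0.693, 0.002, 0.0]
ft_force: [-0.5, 0.7, -0.2]
grip_width: 0.0005
```

Call:
send_rows:
  deltas:
    - {"tx": 2,"ty": 0,"tz": -4,"rx": 0,"ry": 0,"rz": 0}
    - {"tx": 3,"ty": 0,"tz": -8,"rx": 0,"ry": 0,"rz": 0}
    - {"tx": 3,"ty": 0,"tz": -8,"rx": 0,"ry": 0,"rz": 0}
    - {"tx": 3,"ty": 0,"tz": -8,"rx": 0,"ry": 0,"rz": 0}

```text
time: 24.83
position: [0.5279, 0.271, 0.2725]
tool_rot: [0.721, 0.693, 0.002, 0.0]
ft_force: [-0.5, -0.1, -0.7]
grip_width: 0.0008
```

```bash
python3 st.py; python3 - <<'E'
from grip import *
for n in('side','top'):
    s=robot.camera(n);blue(s,n);u,v=proj(s,C(.05,0,.05)).astype(int)
    f=60 if n=='side' else 40
    save(n+'23.png',s['color'][v-f:v+f,u-80:u+80],5)
    P=cloud(s);h=cv2.cvtColor(s['color'],cv2.COLOR_RGB2HSV);z=P[...,2];q=P[...,:2]-O;a=q@AX;b=q@NY
    r=((h[...,0]<6)|(h[...,0]>174))&(h[...,1]>150)&(z>.04)&(z<.11)&(abs(b)<.03)&(a>.19)&(a<.26)
    print('tab',r.sum(),np.median(z[r]))
    l=(h[...,0]>75)&(h[...,0]<95)&(h[...,1]>100)&(z>.033)&(z<.055)&(a<-.005)&(a>-.06);print('lid z',l.sum(),np.median(z[l]),a[l].min(),b[l].min(),b[l].max())
    t=(z>.026)&(z<.038)&(abs(b)<.022)&(a<-.05)&(a>-.11);print('tail',a[t].min(),np.median(z[t]))
E
```

```text
[ 0.2876 -0.0033  0.2725] [-0.52 -0.07 -0.67] 24.83
side 78 b -2.3 10.4 rmax 141.5
  r 50 7 top [0.91  1.001 1.033] th(90)= 0.873
  r 65 10 top [0.948 0.99  1.015] th(90)= 0.892
  r 80 12 top [0.952 0.989 1.003] th(90)= 0.903
  r 95 13 top [0.899 0.949 0.971] th(90)= 0.886
  r 110 12 top [0.929 0.954 0.972] th(90)= 0.899
  r 125 14 top [0.902 0.938 0.96 ] th(90)= 0.896
tab 140 0.09059884075456685
lid z 31 0.04002904138163804 -0.030587180610464403 -0.0022905756165980586 0.017750096802417792
tail -0.09339709796141217 0.03361643097361991
top 127 b -11.5 9.3 rmax 141.3
  r 50 12 top [1.034 1.079 1.096] th(90)= 0.935
  r 65 20 top [1.042 1.089 1.125] th(90)= 1.001
  r 80 18 top [1.014 1.04  1.059] th(90)= 0.959
  r 95 22 top [0.997 1.026 1.039] th(90)= 0.955
  r 110 20 top [0.987 1.003 1.007] th(90)= 0.934
  r 125 19 top [0.982 0.994 0.996] th(90)= 0.932
tab 81 0.08999696188844569
lid z 48 0.041245958266232424 -0.03391672946063222 -0.020819500926272407 0.015680096046312236
tail -0.09205354481077646 0.03263235243925865
```

View pics/side23.png

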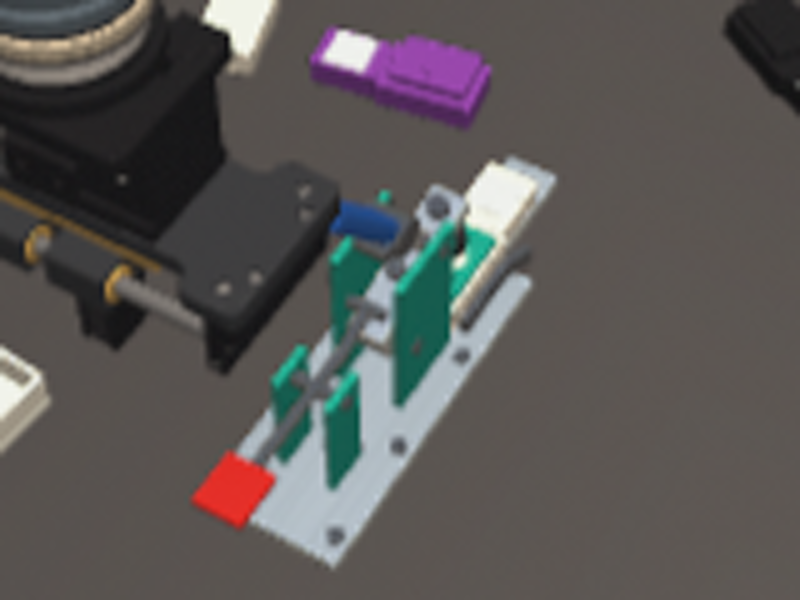

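View pics/top23.png

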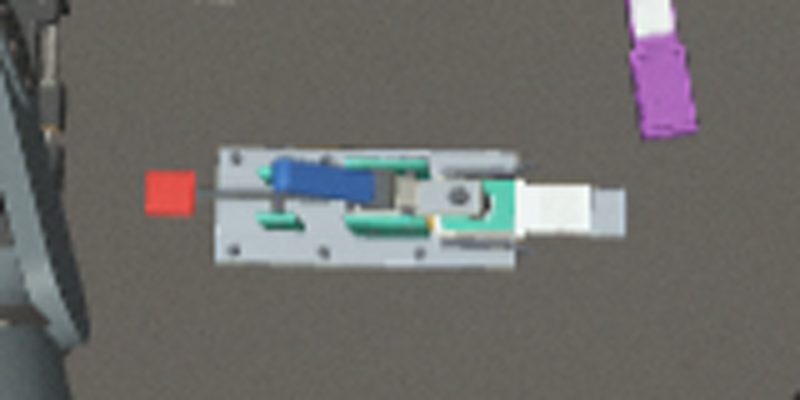

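Call:
send_rows:
  deltas:
    - {"tx": -4,"ty": 0,"tz": -1,"rx": 0,"ry": 0,"rz": 0}
    - {"tx": -8,"ty": 0,"tz": -1,"rx": 0,"ry": 0,"rz": 0}
    - {"tx": -12,"ty": 0,"tz": -1,"rx": 0,"ry": 0,"rz": 0}
    - {"tx": -16,"ty": 0,"tz": -1,"rx": 0,"ry": 0,"rz": 0}
    - {"tx": -20,"ty": 0,"tz": -1,"rx": 0,"ry": 0,"rz": 0}

```text
time: 25.35
position: [0.5159, 0.0682, 0.2767]
tool_rot: [0.721, 0.693, -0.004, -0.004]
ft_force: [0.5, -0.5, 0.6]
grip_width: 0.0003
```

Call:
send_rows:
  deltas:
    - {"tx": -4,"ty": 0,"tz": 0,"rx": 0,"ry": 0,"rz": 0}
    - {"tx": -8,"ty": 0,"tz": 0,"rx": 0,"ry": 0,"rz": 0}
    - {"tx": -12,"ty": 0,"tz": 0,"rx": 0,"ry": 0,"rz": 0}
    - {"tx": -16,"ty": 0,"tz": 0,"rx": 0,"ry": 0,"rz": 0}
    - {"tx": -20,"ty": 0,"tz": 0,"rx": 0,"ry": 0,"rz": 0}

```text
time: 25.77
position: [0.5078, -0.1313, 0.2767]
tool_rot: [0.721, 0.692, -0.003, -0.004]
ft_force: [0.7, -0.7, -0.1]
grip_width: 0.0003
```

Call:
send_rows:
  deltas:
    - {"tx": -2,"ty": 0,"tz": 3,"rx": 0,"ry": 0,"rz": 0}
    - {"tx": -2,"ty": 0,"tz": 6,"rx": 0,"ry": 0,"rz": 0}
    - {"tx": -2,"ty": 0,"tz": 9,"rx": 0,"ry": 0,"rz": 0}
    - {"tx": -2,"ty": 0,"tz": 9,"rx": 0,"ry": 0,"rz": 0}
    - {"tx": -2,"ty": 0,"tz": 9,"rx": 0,"ry": 0,"rz": 0}

```text
time: 26.18
position: [0.5061, -0.1488, 0.1863]
tool_rot: [0.721, 0.692, -0.003, -0.006]
ft_force: [-0.1, 0.4, 0.2]
grip_width: 0.0007
```

```bash
python3 st.py; python3 - <<'E'
from h import *
w=wcam();save('w24.png',w['color'])
P=cloud(w);z=P[...,2];h=cv2.cvtColor(w['color'],cv2.COLOR_RGB2HSV)
q=(P[...,:2]-O);a=q@AX;b=q@NY
l=(h[...,0]>75)&(h[...,0]<95)&(h[...,1]>100)&(z>.033)&(z<.055)&(a<-.01)&(a>-.06)&(abs(b)<.03)
print('lid rear a',np.percentile(a[l],[1,3]),'b',b[l].min(),b[l].max(),'z',np.median(z[l]))
t=(z>.027)&(z<.036)&(abs(b)<.0225)&(a<-.045)&(a>-.12)
print('tail',a[t].min(),np.median(z[t]),b[t].min(),b[t].max(),cv2.minAreaRect((np.c_[a[t],b[t]]*1000).astype(np.float32)))
A=np.c_[a[t],b[t],np.ones(t.sum())];print('tilt',np.linalg.lstsq(A,z[t],rcond=None)[0])
m=(z>.006)&(z<.0135)&(abs(b)<.03)&(a<-.1);print('tongue',a[m].min(),b[m].min(),b[m].max(),np.median(z[m]))
E
```

```text
[-0.1328  0.0017  0.1863] [-0.05  0.36  0.21] 26.18
lid rear a [-0.03202412 -0.03195467] b -0.019988790210764423 0.018779069903018936 z 0.03931350382993126
tail -0.09167827516631624 0.03172036812691498 -0.018287767748119892 0.01775502373089559 ((-68.34031677246094, -0.2648601531982422), (36.05183410644531, 46.65302658081055), 89.96199798583984)
tilt [-0.00365285 -0.00096752  0.031441  ]
tongue -0.11968985109080715 -0.017654898851007586 0.018337526170373698 0.009335598949449317
```

View pics/w24.png

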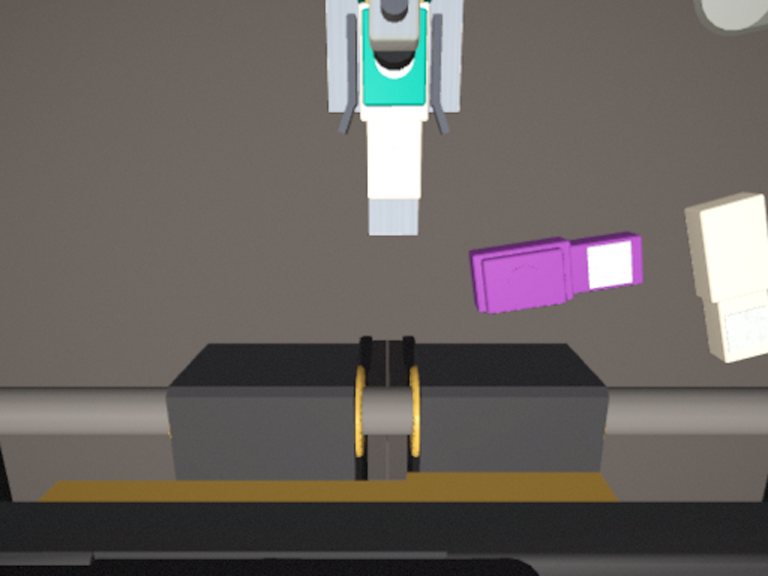

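```bash
python3 -c "
from rig import robot
print(robot.hand_in())"
```

```text
the job is handed in; nothing more can be done
None
```

I finished the job and handed it in at about 26 s of the 69 s allowed; no verdict was reported.

**What I did**
1. I gripped the cream cassette by its tail and slid it along the bed to the brass stop, where about 5 N built up. Then I let go.
2. I pressed the blue handle along its arc with closed fingers. The highest force I read was about 8 N. The handle snapped over centre by itself, the contact force fell to zero and I lifted clear.
3. I pressed the red release tab, with about 4 N as the highest reading. The handle sprang open and I moved the arm away.

**Last checks**

| Check | Measured | Expected |
|---|---|---|
| Cassette nose along the bed | x ≈ 28.3 mm | stop face at 28 mm |
| Sideways position | about -0.3 mm | within ±6 mm |
| Tilt | about 0.004 rad | below 0.08 rad |
| Lid top height | 39.3 mm, down from 42.9 mm | 40 mm when home |
| Handle slope | 0.90 rad, same as before pressing | open |
| Release tab height | 90 mm | 89.5 mm at rest |

- **Other objects:** I did not measure them again at the end; I felt no contact with any of them. The purple look-alike, the lidless cassette, the beaker and the tray looked untouched in the pictures where they showed.
- **Lid travel:** I inferred that the lid is home from the lid-height change of about 3.6 mm. That is good to roughly 1 mm, so I did not measure the 3.4 mm requirement directly.

**What disagreed**
- **Fingertip position:** the real fingertips end about 30 mm short of the reported TCP, although the description puts it at the very end of the fingers. The first two grasps therefore closed in the air above the tail. The cassette had not moved after the first and did not appear to after the second. I measured the offset with the wrist and side cameras and allowed for it from then on.
- **Handle slope from the top camera:** it read about 0.04 rad steeper than the side camera. I used the side camera, which agreed with the contact point.

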